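# Tip a slide tray over onto the viewing pad

## Robot

A 7-joint arm with a two-finger parallel gripper is mounted at the origin on the work surface. World frame = base frame: x ahead of the robot, y to its left, z up, the work surface at z = 0. Lengths are in m, angles in degrees, forces in N, time in s.
With the tool pointing down it reaches from about 0.35 to 0.9 m from the base axis. Payload 7.2 kg.
Tool frame: the origin (TCP) lies at the very end of the fingers, on their centre line; the grasp point (between the pads) lies 19 mm behind it; z points along the fingers, x is the direction in which the jaws open and shut, and the axes are right-handed (so a half turn about z gives the same grasp; the last joint's range is limited). The gripper opens to 85 mm and grips with 20 to 120 N. Pads are 22 mm wide; open, the fingers measure 114 mm over their backs; the gripper's body (76 mm by 85 mm) begins 54 mm behind the grasp point. The pads swing forward as they close: fully open they stand 13 mm farther back than shut.
Start: joints at [62.441, 23.554, -0.728, 91.456, 0.321, 64.991, -4.71], TCP at [0.251, -0.573, 0.231] pointing down, gripper open.
Joint ranges: [-169.25, 169.25], [-16.82, 113.86], [-84.01, 82.57], [7.8, 145.47], [-59.2, 239.2], [7.22, 106.19], [-163.78, 163.78]. Speed limits (degrees/s): [136.94, 136.94, 172.46, 172.46, 180, 180, 180].

## Interface

Orientations are given as a 3x3 rotation matrix whose columns are the frame's x, y, z axes.
In Python, from workcell import r, capture gives the robot as it stands.
- The arm moves only by the tool send_rows, never from a script. Its arguments are lists of equal length, an entry for each row: "slide": the shift along the tool's x, y, z in m, a list of three; "yaw": the turn about the tool's z in rad. A call has 1 to 10 rows; each row shifts and turns the commanded pose from where the row before left it, along the tool's axes as they then stand; what a row does not reach is not made up. A row lasts 1/10 s, in which the tool goes at most 50 mm and 8.59 degrees, less where a joint would pass 70% of its speed; a pose out of reach is approached as far as the arm can. A call with a gripper value outside its range is refused whole. "claw" is the finger opening in m, from 0 to 0.0854, set as the call begins (left out, the last holds). The fingers move at their own pace and stop on an object; "grip_force" is the grip in N (left out, the last holds). Time passes only in rows, so rows that do not move let the fingers close. It gives the time, the measured TCP pose, the force and the opening at its end, in the units of the state.
- r.sense(): the state, without advancing time (a new reading comes with each control period).
- capture(name): name is "side" or "top"; returns a dict with "image" (420x560x3 uint8, blue, green, red), "camera_matrix" (3x3 intrinsics, pixels), "dist" ([k1, k2, p1, p2, k3] as OpenCV has them; the pictures are not rectified), "R" (3x3) and "t" (3): a world point X has camera coordinates R X + t. Camera axes: x right, y down, z forward; pixel columns grow to the right and rows downward; lengths in m; the calibration is good to about 2 mm. A picture is of the moment at which its call begins. There is no depth.
- r.sign_off(): hands the job in, once; it reports no verdict.
The state is a dict: "clock": time; "joint_positions": joint angles; "joint_velocities": joint speeds; "joint_efforts": joint torques, N m; "tcp_pos": TCP position; "tool_rot": TCP orientation; "ft_force": force on the tool from outside, world axes, zero at the start; "torque": the same for the moment, N m; "width": opening from 0.0 (shut) to 1.0 (fully open).
Only numpy, scipy, OpenCV 4.12 (cv2) and the standard library are available. Lean on these libraries where they do the work, as an engineer would, in place of code of your own. Each camera call takes 0.05 s, during which the arm holds its last target.

## Task

The microscope slide tray lies slides-down on the bench. With the fingertips only, push it against the front edge of the low viewing pad until it tips up and flips over onto the pad, slides up, then push it back until it sits flush against the pad's rear fence and draw the hand clear. Do not grip it, lift it off its supports or press it hard, and leave the other things on the bench where they are.

Things in the scene. Friction and masses are not known exactly. Their poses are not given: they have to be found in the camera images.
- tray: Loose grey plastic slide tray, 0.13 to 0.24 kg. As it lies at the start, slides down: 100 mm along its x, 116 mm along its y, 14 mm thick. Origin at the centre of its underside (the slide face); z points out of the plain ribbed back (up at the start, down at the end). x points toward the pad's front, within 12 degrees at the start; the long edges run along y.
- tray_center (a point): Centre of the tray, half-way through its 14 mm. At the start the lower 9 mm is the slide bed (80 x 116 mm), the upper 5 mm a flange (100 x 116 mm): a lip 10 mm wide overhangs along both long edges, 9 mm above the bench. A fingertip pressed on the lip's outer face while rising raises that side by friction; once it is tilted 15 degrees, a level push tips it on.
- tray_corner_a (a point): Corner of the tray's flange at its x +50 mm, y +58 mm, in the middle of the 5 mm flange. Far side, towards the pad: it stays low at the foot of the pad's front while the tray tips.
- tray_corner_b (a point): Corner of the tray's flange at its x +50 mm, y -58 mm, in the middle of the 5 mm flange. Far side, towards the pad: it stays low at the foot of the pad's front while the tray tips.
- tray_corner_c (a point): Corner of the tray's flange at its x -50 mm, y +58 mm, in the middle of the 5 mm flange. Near side, where one pushes: keep the fingertip's end below this lip while it rises, or it slips off over the top; light pushes of 5 to 15 N do it.
- tray_corner_d (a point): Corner of the tray's flange at its x -50 mm, y -58 mm, in the middle of the 5 mm flange. Near side, where one pushes: keep the fingertip's end below this lip while it rises, or it slips off over the top; light pushes of 5 to 15 N do it.
- pad: Fixed viewing pad, aluminium with a white top: a slab 160 mm along its x, 220 mm along its y, 20 mm high, origin at the centre of its underside. x points from the tray's side to the fence. The front is the upright 20 mm wall at x = -80 mm. The rear fence is a bar across the full width, 15 mm high above the pad's top, its front face at x = +45 mm.
- pad_edge (a point): Middle of the pad's front top edge, 20 mm above the bench. A tray that has just flipped over lies flange down on the pad's top, its near edge overhanging this edge by up to about 20 mm.
- pad_fence (a point): Middle of the foot of the fence's front face, at the height of the pad's top. A tray seated against it has its centre 50 mm in front of it and its near edge 25 mm inside the pad's front edge.
- oil: Bystander, to be left alone: small amber dropper bottle, 28 mm across, 62 mm tall. Origin at the centre of its underside.
- jar: Bystander, to be left alone: clear screw jar, 54 mm across, 60 mm tall. Origin at the centre of its underside.
- beaker: Bystander, to be left alone: glass beaker, 66 mm across, 85 mm tall. Origin at the centre of its underside.
- slidebox: Bystander, to be left alone: closed slide box, 100 x 85 x 33 mm. Origin at the centre of its underside.
- dish: Bystander, to be left alone: closed clear culture dish, 90 mm across, 14 mm tall. Origin at the centre of its underside.
- forceps: Bystander, to be left alone: steel forceps, 120 mm long, lying flat. Origin at the centre of its underside.
- rack: Bystander, to be left alone: white tube rack with four tubes, 50 x 120 mm, 78 mm tall. Origin at the centre of its underside.
Things that resemble listed ones, but are neither listed nor needed, are in the scene too. Leave any purple look-alike of the tray alone.

How it is judged (in metres and radians):
On the way, in this order (a step that is already met when the one before it is completed fails the run):
1. the tray is tipped up, slide face towards the push, with its far edge low against the pad's front (angle between tray's own z axis and vertical between 0.6 and 1.6 rad and contact force between tray and pad above 0.1 N and x of tray_corner_a in the frame of pad above -0.115 m and height (world z) of each of tray_corner_a, tray_corner_b below 0.03 m), for 0.05 s.
2. the tray lies slides up on the pad (angle between tray's own z axis and vertical above 3 rad and height (world z) of tray_center between 0.022 and 0.032 m), for 0.2 s.
At the end, for the whole second after the job is handed in: The tray lies flat on the pad with the slides up (within 5 degrees), its edge against the fence (centre within 4 mm of the flush position, square to the fence within 4 degrees), wholly on the pad sideways, at rest (angle between tray's own z axis and vertical above 3.05 rad and height (world z) of tray_center between 0.023 and 0.031 m and x of tray_center in the frame of pad between -0.009 and 0 m and y of tray_center in the frame of pad between -0.052 and 0.052 m and angle between the x axis of tray and the x axis of pad, either way round below 0.07 rad and linear speed of tray below 0.01 m/s); the robot touches nothing.
It fails at once if the tray is lifted: all four corners more than 36 mm above the bench (height (world z) of each of tray_corner_a, tray_corner_b, tray_corner_c, tray_corner_d above 0.036 m).
It fails at once if the tray is gripped or pressed hard: more than 50 N between fingers and tray (contact force between the fingers and tray above 50 N).
It fails at once if another thing on the bench is moved more than 15 mm (distance of any of oil, jar, beaker, slidebox, dish, forceps, rack from where it was at the start of the episode above 0.015 m).
It also fails if it takes over 64 s, if anything falls off the work surface, if the arm or the gripper's body presses on something with over 40 N, if the wrist force passes 120 N, or if a joint passes its speed limit or range.

## Working session

There is one attempt and no reset: what is moved stays moved. The work goes in short steps, Python scripts to look and compute and a tool call to move; the robot and the scene stay as the last step left them, time stands still between calls to the robot, and variables do not carry over. Pictures are saved under pics/ and viewed, and the job is handed in when it is done.

Besides the shell and the picture viewer there is one more tool, called after "Call:" by a JSON object that holds its "name" and its "arguments", one argument or row to a line. send_rows: Moves the arm, as the interface text tells. Its arguments: {"type":"object","properties":{"slide":{"type":"array"},"yaw":{"type":"array"},"claw":{"type":"number"},"grip_force":{"type":"number"}},"required":["slide","yaw"]}

```bash
ls; mkdir -p pics; cat > h.py <<'E'
import numpy as np,cv2,pickle
from workcell import r,capture
np.set_printoptions(precision=4,suppress=True)
def snap(n,f):
    c=capture(n); cv2.imwrite(f'pics/{f}.png',c['image']); pickle.dump({k:np.array(c[k]) for k in ('image','camera_matrix','dist','R','t')},open(f'pics/{f}.pkl','wb')); return c
def load(f): return pickle.load(open(f'pics/{f}.pkl','rb'))
def ray(c,px):
    p=cv2.undistortPoints(np.array(px,float).reshape(-1,1,2),c['camera_matrix'],c['dist']).reshape(-1,2)
    d=np.c_[p,np.ones(len(p))]@c['R']; o=-c['R'].T@c['t']; return o,d
def plane(c,px,z):
    o,d=ray(c,px); return o+d*((z-o[2])/d[:,2])[:,None]
def proj(c,X):
    return cv2.projectPoints(np.array(X,float).reshape(-1,1,3),cv2.Rodrigues(c['R'])[0],c['t'].reshape(3,1),c['camera_matrix'],c['dist'])[0].reshape(-1,2)
E
python3 - <<'E'
from h import *
for n in('top','side'):
    c=snap(n,n+'0'); print(n,-c['R'].T@c['t'],c['R'][2])
s=r.sense(); print({k:np.array(v) for k,v in s.items()})
E
```

```text
pics
top [ 0.5202 -0.0016  1.0384] [ 0.0939  0.0222 -0.9953]
side [ 0.3388 -0.5443  0.5987] [ 0.352   0.6659 -0.6577]
{'clock': array(0.1), 'joint_positions': array([62.4396, 23.5981, -0.7274, 91.4995,  0.3214, 64.9898, -4.7088]), 'joint_velocities': array([-0.0061, -0.0584,  0.0274, -0.102 ,  0.0235,  0.0595, -0.0098]), 'joint_efforts': array([  0.002 , -60.1834,   0.6838, -30.009 ,   0.014 ,   0.0063,
         0.    ]), 'tcp_pos': array([ 0.2505, -0.5721,  0.2305]), 'tool_rot': array([[ 0.4012, -0.916 , -0.0007],
       [-0.916 , -0.4012,  0.0013],
       [-0.0015,  0.0001, -1.    ]]), 'ft_force': array([-0.2212,  0.1812,  0.9113]), 'torque': array([ 0.0062,  0.0045, -0.0355]), 'width': array(0.9967)}
```

View pics/top0.png

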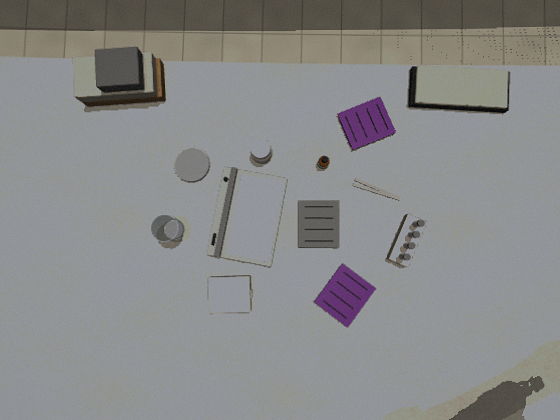

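View pics/side0.png

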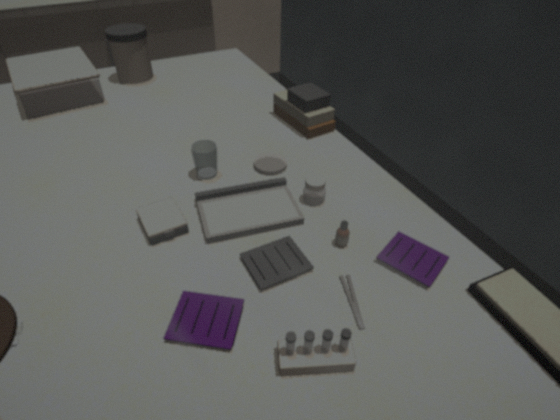

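The top view shows the grey tray centred at about (318,224) px. The pad is at about (248,217), with its fence on the left side at x≈225. The purple look-alikes are at (366,124) and (345,295).

```bash
python3 - <<'E'
from h import *
for n in('top0','side0'):
    c=load(n); im=c['image']
    s=(250,130) if n=='top0' else (180,150)
    x0,y0=(195,130) if n=='top0' else (130,130)
    cr=im[y0:y0+150,x0:x0+200]; cv2.imwrite(f'pics/{n}c.png',cv2.resize(cv2.convertScaleAbs(cr,alpha=1.3),None,fx=4,fy=4,interpolation=cv2.INTER_CUBIC))
c=load('top0');g=cv2.cvtColor(c['image'],cv2.COLOR_BGR2GRAY)
print(g[224,280:350]); print(g[217,195:300])
for p in [(318,224),(248,217),(225,210),(323,162),(345,295),(366,124),(407,240),(376,190)]: print(p,plane(c,[p],0.01))
E
```

```text
[152 149 149 149 152 148 148 148 149 147 149 150 149 146 149 148 150 131
  87 100  98  98  96  94  96  95  95  96  98  97  98  93  95  97  96  96
 100  95  98  98  96  99  96  95  97  98  97  99  97  95  97  96  94  98
  96  97  97  95  97 127 154 152 151 146 149 150 151 149 151 153]
[150 147 147 151 151 150 151 147 150 149 152 151 150 151 148 149 151 148
 144 139 149 147 149 148 149 138 109  92  90  95  95  82  48 104 152 152
 149 147 153 149 151 151 149 149 150 147 151 149 149 151 153 152 149 148
 149 151 150 147 148 149 153 148 151 151 151 150 149 150 149 151 150 152
 149 150 150 150 151 151 152 148 150 148 150 151 130 111 147 149 151 149
 151 146 148 149 147 150 148 151 149 148 149 151 128  84  99]
(318, 224) [[ 0.5792 -0.0776  0.01  ]]
(248, 217) [[0.5923 0.095  0.01  ]]
(225, 210) [[0.6083 0.1525 0.01  ]]
(323, 162) [[ 0.7339 -0.0875  0.01  ]]
(345, 295) [[ 0.4097 -0.1451  0.01  ]]
(366, 124) [[ 0.8323 -0.1931  0.01  ]]
(407, 240) [[ 0.5456 -0.2937  0.01  ]]
(376, 190) [[ 0.6665 -0.2187  0.01  ]]
```

View pics/top0c.png

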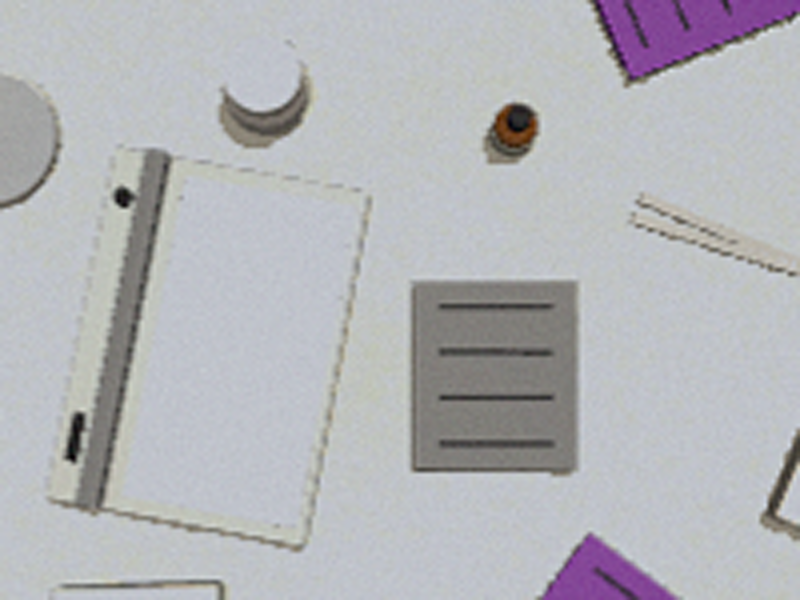

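View pics/side0c.png

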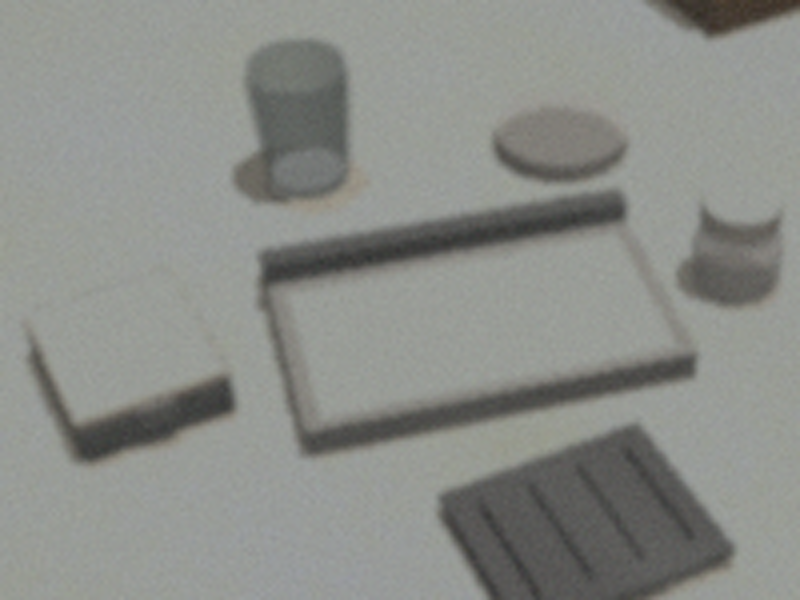

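```bash
cat > tray.py <<'E'
from h import *
def meas(f='top0'):
    c=load(f)
    P=plane(c,[(195+(a-1.5)/4,130+(b-1.5)/4) for a,b in [(371,195),(303,548),(50,500),(118,148)]],0.02)
    return c,P
if __name__=='__main__':
    c,P=meas(); print(P, [np.linalg.norm(P[i]-P[i-1]) for i in range(4)])
    ang=lambda v:np.degrees(np.arctan2(v[1],v[0]))
    print('pad x ang',ang(P[2]-P[1]),ang(P[3]-P[0]),'from y',ang(P[0]-P[1])+90,ang(P[3]-P[2])+90,'centre',P.mean(0))
    im=c['image'].astype(int); g=im.mean(2); sat=im.max(2)-im.min(2)
    m=((g<124)&(sat<22)).astype(np.uint8); m[:,:290]=0;m[:,350:]=0;m[:190]=0;m[255:]=0
    m=cv2.morphologyEx(m,cv2.MORPH_CLOSE,np.ones((5,5)))
    ct=max(cv2.findContours(m,0,2)[0],key=cv2.contourArea).reshape(-1,2)
    W=plane(c,ct,0.014)[:,:2]; rc=cv2.minAreaRect((W*1000).astype(np.float32)); print(rc); print(cv2.boxPoints(rc))
E
python3 tray.py
```

```text
[[0.6891 0.0001 0.02  ]
 [0.473  0.0361 0.02  ]
 [0.4979 0.1903 0.02  ]
 [0.715  0.1571 0.02  ]] [np.float64(0.1591258975735896), np.float64(0.21912657558631463), np.float64(0.15614535193453455), np.float64(0.21963663982934098)]
pad x ang 80.81689773706943 80.63531221290667 from y 80.53832423971387 81.31629378854555 centre [0.5937 0.0959 0.02  ]
((579.4760131835938, -78.72673034667969), (117.35159301757812, 100.5068359375), 1.1811209917068481)
[[ 519.7768  -29.6935]
 [ 521.8486 -130.179 ]
 [ 639.1752 -127.76  ]
 [ 637.1035  -27.2745]]
```

Call:
{"name": "send_rows", "arguments": {
  "slide": [
    [0,0,0],
    [0,0,0],
    [0,0,0],
    [0,0,0],
    [0,0,0],
    [0,0,0],
    [0,0,0],
    [0,0,0]
  ],
  "yaw": [-0.14,-0.14,-0.14,-0.14,-0.14,-0.14,-0.14,-0.02]
}}

```text
clock: 0.9
tcp_pos: [0.2505, -0.5723, 0.2308]
tool_rot: [[0.988, -0.155, -0.0], [-0.155, -0.988, 0.001], [-0.0, -0.001, -1.0]]
ft_force: [-0.5, 0.3, 0.6]
width: 0.997
```

Call:
{"name": "send_rows", "arguments": {
  "slide": [
    [0.024,-0.045,0],
    [0.024,-0.045,0],
    [0.024,-0.045,0],
    [0.024,-0.045,0],
    [0.024,-0.045,0],
    [0.024,-0.045,0],
    [0.024,-0.045,0],
    [0.024,-0.045,0],
    [0.024,-0.045,0],
    [0.024,-0.045,0]
  ],
  "yaw": [0,0,0,0,0,0,0,0,0,0]
}}

```text
clock: 1.9
tcp_pos: [0.5533, -0.1722, 0.2313]
tool_rot: [[0.987, -0.161, -0.0], [-0.161, -0.987, -0.0], [-0.0, 0.0, -1.0]]
ft_force: [1.1, -0.9, 0.3]
width: 0.999
```

Call:
{"name": "send_rows", "arguments": {
  "slide": [
    [0,0,0],
    [0,0,0]
  ],
  "yaw": [0,0]
}}

```text
clock: 2.1
tcp_pos: [0.5529, -0.1722, 0.2309]
tool_rot: [[0.988, -0.157, -0.001], [-0.157, -0.988, 0.001], [-0.001, -0.0, -1.0]]
ft_force: [-0.2, -0.3, 0.2]
width: 0.999
```

Call:
{"name": "send_rows", "arguments": {
  "slide": [
    [0.012,0,0.04],
    [0,0,0.04],
    [0,0,0.04],
    [0,0,0.04],
    [0,0,0.03],
    [0,0,0]
  ],
  "yaw": [0,0,0,0,0,0]
}}

```text
clock: 2.7
tcp_pos: [0.5602, -0.1771, 0.0371]
tool_rot: [[0.987, -0.161, -0.008], [-0.161, -0.987, 0.001], [-0.008, 0.0, -1.0]]
ft_force: [-0.6, 0.7, -0.3]
width: 1.001
```

```bash
python3 - <<'E'
from h import *
a=snap('top','t1');b=snap('side','s1')
s=r.sense();print(s['tcp_pos'],s['ft_force'])
o=[cv2.resize(i[100:310,y:y+280],None,fx=1.42,fy=2*1.0*1.42/2) for i,y in((a['image'],160),(b['image'],130))]
cv2.imwrite('pics/v1.png',cv2.convertScaleAbs(cv2.resize(np.hstack([a['image'][130:280,190:390],b['image'][170:320,180:380]]),None,fx=2,fy=2,interpolation=cv2.INTER_CUBIC),alpha=1.4))
E
```

```text
[ 0.5638 -0.177   0.0416] [ 0.6238 -0.1207  0.7643]
```

View pics/v1.png

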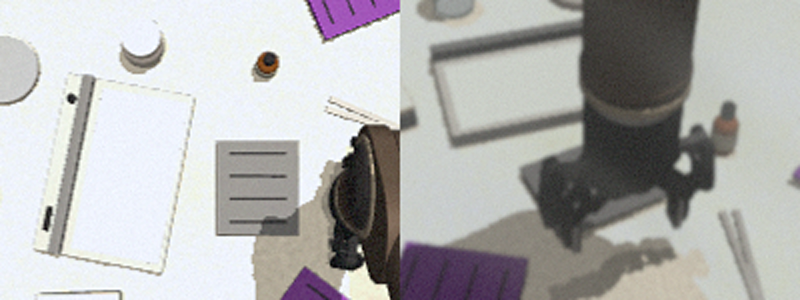

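The picture shows the open gripper in front of the tray's near edge. The left fingertip is at about side px (267,295), and the purple look-alike and forceps are clear.

```bash
python3 - <<'E'
from h import *
c=load('s1');s=r.sense();p=np.array(s['tcp_pos']);R=np.array(s['tool_rot']);print(p,R[:,2])
for d in(-.05,.05):
  for dz in(0,.013,.02): print(d,dz,proj(c,p+R[:,0]*d+[0,0,dz]))
i=cv2.convertScaleAbs(c['image'][230:320,240:340],alpha=2); cv2.imwrite('pics/v2.png',cv2.resize(i,None,fx=6,fy=6,interpolation=cv2.INTER_CUBIC))
E
```

```text
[ 0.5638 -0.177   0.0416] [-0.001  -0.0003 -1.    ]
-0.05 0 [[265.7934 295.6403]]
-0.05 0.013 [[265.7678 291.0321]]
-0.05 0.02 [[265.7539 288.5009]]
0.05 0 [[319.1222 282.5271]]
0.05 0.013 [[319.7601 277.914 ]]
0.05 0.02 [[320.1101 275.3821]]
```

View pics/v2.png

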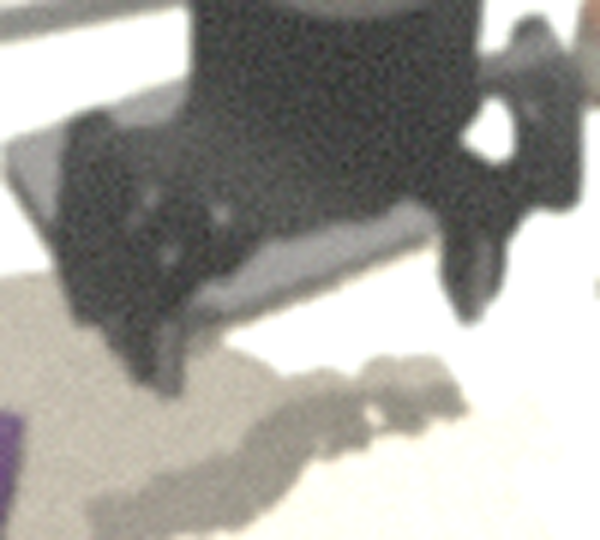

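Call:
{"name": "send_rows", "arguments": {
  "slide": [
    [0,0,0.015],
    [0,0,0.01],
    [0,0,0.007],
    [0,0,0.004],
    [0,0,0],
    [0,0,0]
  ],
  "yaw": [0,0,0,0,0,0]
}}

```text
clock: 3.4
tcp_pos: [0.5645, -0.1757, 0.0055]
tool_rot: [[0.988, -0.157, 0.0], [-0.157, -0.988, -0.0], [0.0, 0.0, -1.0]]
ft_force: [-0.6, 0.1, 0.5]
width: 0.999
```

Call:
{"name": "send_rows", "arguments": {
  "slide": [
    [0,-0.006,0.0015],
    [0,-0.006,0],
    [0,-0.006,0],
    [0,-0.006,0],
    [0,-0.006,0],
    [0,-0.006,0],
    [0,-0.006,0],
    [0,-0.006,0],
    [0,-0.006,0],
    [0,-0.006,0]
  ],
  "yaw": [0,0,0,0,0,0,0,0,0,0]
}}

```text
clock: 4.4
tcp_pos: [0.5739, -0.116, 0.0038]
tool_rot: [[0.988, -0.157, 0.0], [-0.157, -0.988, -0.0], [0.0, 0.0, -1.0]]
ft_force: [-0.6, -0.5, -0.8]
width: 0.999
```

```bash
cat > v.py <<'E'
import sys
from h import *
f=sys.argv[1]
a=snap('top','t'+f);b=snap('side','s'+f)
s=r.sense();p=np.array(s['tcp_pos']);F=np.array(s['ft_force']);n=np.array([.16,.987,0]);print(s['clock'],p,'n',n@p,'front-dist',0.1109-n@p,'F',F,'Fn',n@F,'M',s['torque'])
cv2.imwrite(f'pics/v{f}.png',cv2.convertScaleAbs(cv2.resize(np.hstack([a['image'][140:280,190:370],b['image'][150:290,180:360]]),None,fx=2.2,fy=2.2,interpolation=cv2.INTER_CUBIC),alpha=1.5))
E
python3 v.py 3
```

```text
4.5 [ 0.5741 -0.1152  0.0038] n -0.021835908597410424 front-dist 0.1327359085974104 F [0.2655 0.7406 0.0366] Fn 0.7734374315347402 M [ 0.0406 -0.0065  0.0328]
```

View pics/v3.png

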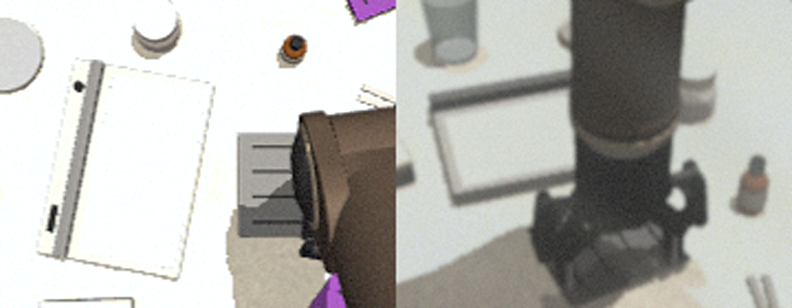

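```bash
python3 - <<'E'
from h import *
b=load('s3');a=load('t3');
i=cv2.convertScaleAbs(b['image'][220:300,230:330],alpha=2.5);j=cv2.convertScaleAbs(a['image'][180:260,280:380],alpha=1.5)
cv2.imwrite('pics/v4.png',cv2.resize(np.hstack([i,j]),None,fx=4,fy=4,interpolation=cv2.INTER_CUBIC))
E
```

```text
(no output)
```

View pics/v4.png

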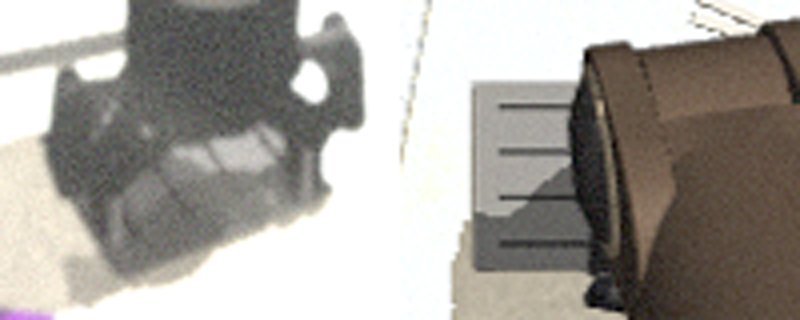

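The fingers have passed over the tray because open tips stand about 13 mm behind the TCP. The tray has not moved, so I'll back out and lower the fingers.

Call:
{"name": "send_rows", "arguments": {
  "slide": [
    [0,0,-0.005],
    [0,0.02,0],
    [0,0.02,0],
    [0,0.015,0],
    [0,0,0.005],
    [0,0,0.004],
    [0,0,0.002],
    [0,0,0],
    [0,0,0]
  ],
  "yaw": [0,0,0,0,0,0,0,0,0]
}}

```text
clock: 5.4
tcp_pos: [0.5653, -0.1698, -0.0023]
tool_rot: [[0.988, -0.156, -0.0], [-0.156, -0.988, 0.0], [-0.0, -0.0, -1.0]]
ft_force: [0.1, 0.8, 1.2]
width: 1.003
```

Call:
{"name": "send_rows", "arguments": {
  "slide": [
    [0,0,0.002],
    [0,0,0]
  ],
  "yaw": [0,0]
}}

```text
clock: 5.6
tcp_pos: [0.5651, -0.1705, -0.0044]
tool_rot: [[0.988, -0.157, -0.0], [-0.157, -0.988, 0.0], [-0.0, -0.0, -1.0]]
ft_force: [-0.0, -0.7, -0.0]
width: 0.997
```

Call:
{"name": "send_rows", "arguments": {
  "slide": [
    [0,0,0.002],
    [0,0,0]
  ],
  "yaw": [0,0]
}}

```text
clock: 5.8
tcp_pos: [0.565, -0.1707, -0.0064]
tool_rot: [[0.988, -0.157, -0.0], [-0.157, -0.988, 0.0], [-0.0, 0.0, -1.0]]
ft_force: [0.1, -0.2, 0.0]
width: 1.0
```

Call:
{"name": "send_rows", "arguments": {
  "slide": [
    [0,0,0.002],
    [0,0,0]
  ],
  "yaw": [0,0]
}}

```text
clock: 6.0
tcp_pos: [0.565, -0.1708, -0.0085]
tool_rot: [[0.988, -0.157, -0.0], [-0.157, -0.988, 0.0], [-0.0, -0.0, -1.0]]
ft_force: [0.1, 1.0, -0.3]
width: 1.001
```

Still no bench contact, so the offset is confirmed. I'll keep lowering gently to find the bench.

Call:
{"name": "send_rows", "arguments": {
  "slide": [
    [0,0,0.002],
    [0,0,0]
  ],
  "yaw": [0,0]
}}

```text
clock: 6.2
tcp_pos: [0.565, -0.1708, -0.0105]
tool_rot: [[0.988, -0.157, -0.0], [-0.157, -0.988, 0.0], [-0.0, -0.0, -1.0]]
ft_force: [0.2, 0.9, -0.1]
width: 0.998
```

Call:
{"name": "send_rows", "arguments": {
  "slide": [
    [0,0,0.001],
    [0,0,0]
  ],
  "yaw": [0,0]
}}

```text
clock: 6.4
tcp_pos: [0.5651, -0.1708, -0.0113]
tool_rot: [[0.988, -0.157, -0.0], [-0.157, -0.988, 0.0], [-0.0, 0.0, -1.0]]
ft_force: [-0.1, -0.4, -0.5]
width: 1.001
```

Call:
{"name": "send_rows", "arguments": {
  "slide": [
    [0,0,0.001],
    [0,0,0]
  ],
  "yaw": [0,0]
}}

```text
clock: 6.6
tcp_pos: [0.5651, -0.1708, -0.0123]
tool_rot: [[0.988, -0.157, -0.0], [-0.157, -0.988, -0.0], [-0.0, 0.0, -1.0]]
ft_force: [-0.2, 0.2, 0.2]
width: 1.001
```

Call:
{"name": "send_rows", "arguments": {
  "slide": [
    [0,0,-0.003],
    [0,-0.006,0],
    [0,-0.006,0],
    [0,-0.006,0],
    [0,-0.006,0],
    [0,-0.006,0],
    [0,-0.006,0],
    [0,-0.006,0],
    [0,0,0]
  ],
  "yaw": [0,0,0,0,0,0,0,0,0]
}}

```text
clock: 7.5
tcp_pos: [0.572, -0.1278, -0.0092]
tool_rot: [[0.988, -0.156, 0.0], [-0.156, -0.988, 0.001], [0.0, -0.001, -1.0]]
ft_force: [0.7, -0.1, 0.8]
width: 1.003
```

```bash
python3 v.py 5
```

```text
7.6 [ 0.572  -0.129  -0.0092] n -0.035823450495011885 front-dist 0.1467234504950119 F [0.067  0.3812 0.0567] Fn 0.3869152663294071 M [ 0.0364 -0.0069  0.0448]
```

View pics/v5.png

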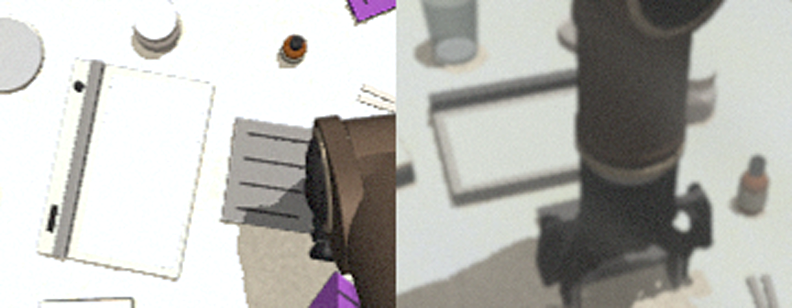

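The tray is now moving and turning square. The pad front is at about px 213 in the crop and the tray's front edge is at about 235 to 222.

Call:
{"name": "send_rows", "arguments": {
  "slide": [
    [0,-0.005,0],
    [0,-0.005,0],
    [0,-0.005,0],
    [0,-0.005,0],
    [0,-0.005,0],
    [0,0,0]
  ],
  "yaw": [0,0,0,0,0,0]
}}

```text
clock: 8.2
tcp_pos: [0.576, -0.1032, -0.0091]
tool_rot: [[0.988, -0.156, 0.0], [-0.156, -0.988, 0.001], [0.0, -0.001, -1.0]]
ft_force: [0.5, 0.7, 0.5]
width: 1.0
```

```bash
python3 v.py 6
```

```text
8.3 [ 0.5758 -0.1043 -0.0091] n -0.010790986810457646 front-dist 0.12169098681045765 F [ 0.1241  0.2428 -0.9068] Fn 0.2594690454596517 M [-0.0178  0.0027 -0.0106]
```

View pics/v6.png

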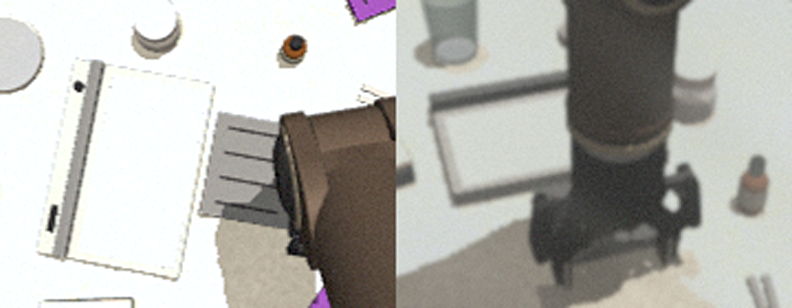

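Call:
{"name": "send_rows", "arguments": {
  "slide": [
    [0,-0.003,0],
    [0,-0.003,0],
    [0,0,0]
  ],
  "yaw": [0,0,0]
}}

```text
clock: 8.6
tcp_pos: [0.5768, -0.0982, -0.0092]
tool_rot: [[0.988, -0.157, 0.0], [-0.157, -0.988, 0.0], [0.0, -0.0, -1.0]]
ft_force: [0.4, -0.1, 0.4]
width: 1.0
```

Call:
{"name": "send_rows", "arguments": {
  "slide": [
    [0,-0.002,0],
    [0,0,0]
  ],
  "yaw": [0,0]
}}

```text
clock: 8.8
tcp_pos: [0.577, -0.0965, -0.0092]
tool_rot: [[0.988, -0.157, 0.0], [-0.157, -0.988, 0.0], [0.0, -0.0, -1.0]]
ft_force: [-0.6, 0.3, -0.2]
width: 1.0
```

Call:
{"name": "send_rows", "arguments": {
  "slide": [
    [0,-0.002,0],
    [0,0,0]
  ],
  "yaw": [0,0]
}}

```text
clock: 9.0
tcp_pos: [0.5773, -0.0945, -0.0092]
tool_rot: [[0.988, -0.157, 0.0], [-0.157, -0.988, 0.0], [0.0, -0.0, -1.0]]
ft_force: [0.7, -0.5, -0.0]
width: 0.998
```

Call:
{"name": "send_rows", "arguments": {
  "slide": [
    [0,-0.002,0],
    [0,0,0]
  ],
  "yaw": [0,0]
}}

```text
clock: 9.2
tcp_pos: [0.5775, -0.0934, -0.0092]
tool_rot: [[0.987, -0.158, -0.0], [-0.158, -0.987, -0.001], [-0.0, 0.001, -1.0]]
ft_force: [-1.0, -2.8, -0.7]
width: 1.001
```

Call:
{"name": "send_rows", "arguments": {
  "slide": [
    [0,-0.001,0],
    [0,0,0]
  ],
  "yaw": [0,0]
}}

```text
clock: 9.4
tcp_pos: [0.5775, -0.0934, -0.0092]
tool_rot: [[0.987, -0.158, -0.001], [-0.158, -0.987, -0.002], [-0.0, 0.002, -1.0]]
ft_force: [-0.4, -6.0, 1.2]
width: 0.999
```

```bash
python3 v.py 7
```

```text
9.5 [ 0.5775 -0.0934 -0.0092] n 0.00023979688652874721 front-dist 0.11066020311347124 F [-1.2481 -5.2714  0.9522] Fn -5.402599585551438 M [-1.0941  0.1505  0.0508]
```

View pics/v7.png

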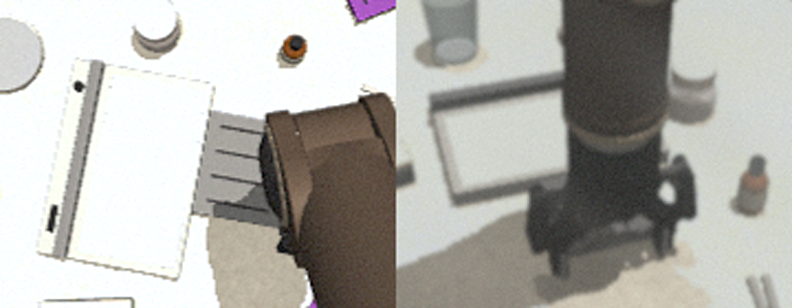

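The tray is flush against the pad front with about 5 N. I'll press a little more and then start raising.

Call:
{"name": "send_rows", "arguments": {
  "slide": [
    [0,-0.001,0],
    [0,-0.0005,0],
    [0,0,-0.002],
    [0,0,-0.002],
    [0,0,0]
  ],
  "yaw": [0,0,0,0,0]
}}

```text
clock: 10.0
tcp_pos: [0.5774, -0.0933, -0.0052]
tool_rot: [[0.987, -0.159, -0.001], [-0.159, -0.987, -0.003], [-0.0, 0.003, -1.0]]
ft_force: [-0.0, -9.1, -0.7]
width: 1.002
```

```bash
python3 v.py 8
```

```text
10.1 [ 0.5774 -0.0933 -0.0054] n 0.0003220142649847994 front-dist 0.1105779857350152 F [-0.3769 -8.7025 -1.0146] Fn -8.649689963003206 M [-1.7662  0.1369  0.0627]
```

View pics/v8.png

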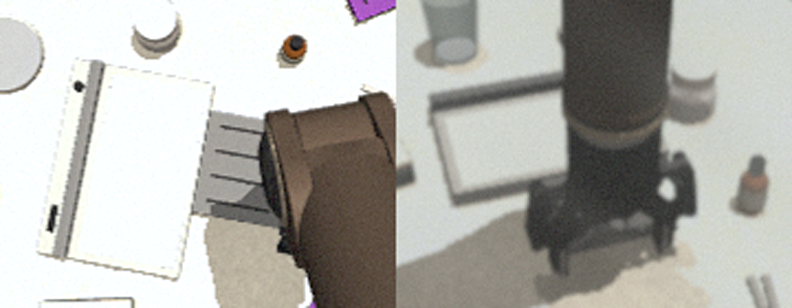

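Call:
{"name": "send_rows", "arguments": {
  "slide": [
    [0,-0.0003,-0.002],
    [0,-0.0003,-0.002],
    [0,-0.0003,-0.002],
    [0,-0.0003,-0.002],
    [0,-0.0003,-0.002],
    [0,0,0]
  ],
  "yaw": [0,0,0,0,0,0]
}}

```text
clock: 10.7
tcp_pos: [0.5775, -0.0926, 0.0048]
tool_rot: [[0.987, -0.16, -0.001], [-0.16, -0.987, -0.004], [-0.001, 0.004, -1.0]]
ft_force: [-1.6, -9.5, -0.2]
width: 1.0
```

```bash
python3 v.py 9
```

```text
10.8 [ 0.5775 -0.0926  0.0047] n 0.0009995765566108187 front-dist 0.10990042344338918 F [ -1.3095 -10.0514   0.1451] Fn -10.130198697316098 M [-2.186   0.2479  0.0666]
```

View pics/v9.png

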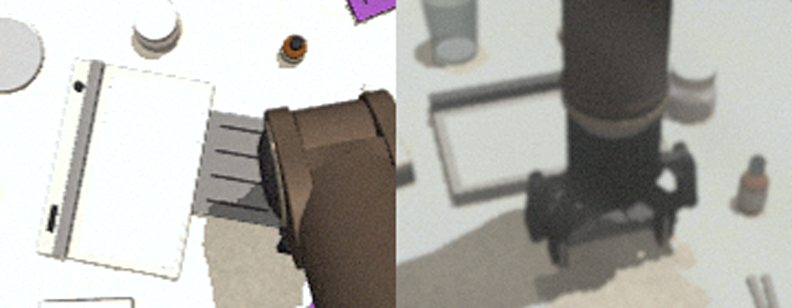

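```bash
python3 - <<'E'
from h import *
L=[]
for f in('s7','s9'):
    b=load(f); L.append(cv2.convertScaleAbs(b['image'][225:285,230:320],alpha=2.2))
cv2.imwrite('pics/v10.png',cv2.resize(np.hstack(L),None,fx=4.4,fy=4.4,interpolation=cv2.INTER_CUBIC))
E
```

```text
(no output)
```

View pics/v10.png

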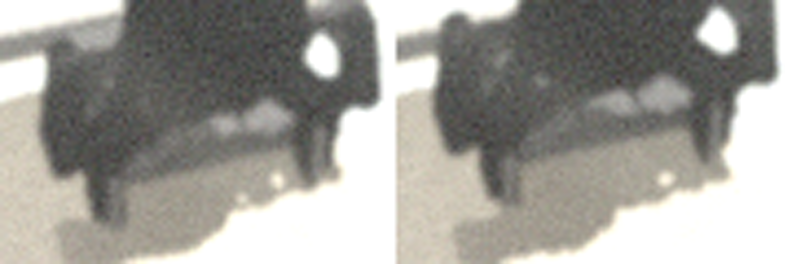

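The near edge rose with the fingers by about 4.6 px, roughly 13 mm, and the tips are still below the lip. I'll continue.

Call:
{"name": "send_rows", "arguments": {
  "slide": [
    [0,-0.0003,-0.002],
    [0,-0.0003,-0.002],
    [0,-0.0003,-0.002],
    [0,-0.0003,-0.002],
    [0,-0.0004,-0.002],
    [0,-0.0004,-0.002],
    [0,0,0]
  ],
  "yaw": [0,0,0,0,0,0,0]
}}

```text
clock: 11.5
tcp_pos: [0.5778, -0.0905, 0.017]
tool_rot: [[0.987, -0.16, -0.001], [-0.16, -0.987, -0.004], [-0.001, 0.004, -1.0]]
ft_force: [-1.3, -10.3, 1.8]
width: 0.997
```

```bash
cat >> v.py <<'E'
cv2.imwrite(f'pics/z{f}.png',cv2.convertScaleAbs(cv2.resize(np.hstack([a['image'][150:250,270:360],b['image'][195:295,220:330]]),None,fx=3.8,fy=3.8,interpolation=cv2.INTER_CUBIC),alpha=2))
E
python3 v.py 11
```

```text
11.6 [ 0.5778 -0.0906  0.0168] n 0.003046028216166866 front-dist 0.10785397178383313 F [-1.95   -9.5956  1.0427] Fn -9.782894185955577 M [-2.1178  0.3322  0.018 ]
```

View pics/z11.png

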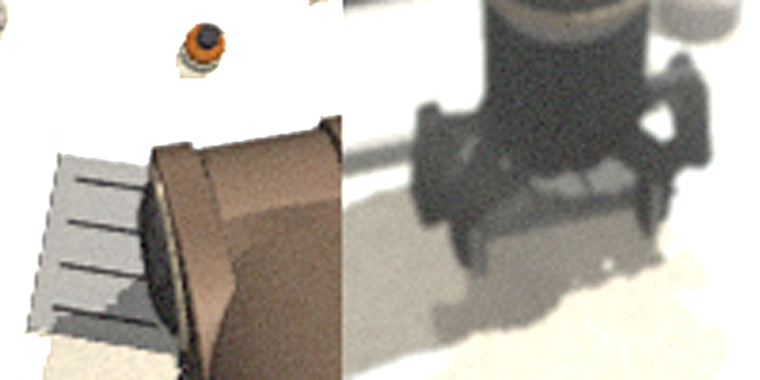

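Call:
{"name": "send_rows", "arguments": {
  "slide": [
    [0,-0.0007,-0.002],
    [0,-0.0007,-0.002],
    [0,-0.0008,-0.002],
    [0,-0.0008,-0.002],
    [0,-0.0009,-0.002],
    [0,-0.0009,-0.002],
    [0,-0.001,-0.002],
    [0,-0.001,-0.002],
    [0,0,0]
  ],
  "yaw": [0,0,0,0,0,0,0,0,0]
}}

```text
clock: 12.5
tcp_pos: [0.5787, -0.0852, 0.0333]
tool_rot: [[0.987, -0.161, -0.001], [-0.161, -0.987, -0.006], [-0.001, 0.006, -1.0]]
ft_force: [-3.1, -14.1, 4.6]
width: 1.001
```

```bash
python3 v.py 12
```

```text
12.6 [ 0.5787 -0.0853  0.0331] n 0.008415377321498512 front-dist 0.10248462267850149 F [ -3.1943 -14.2817   4.132 ] Fn -14.607153952549162 M [-2.7734  0.606   0.0298]
```

View pics/z12.png

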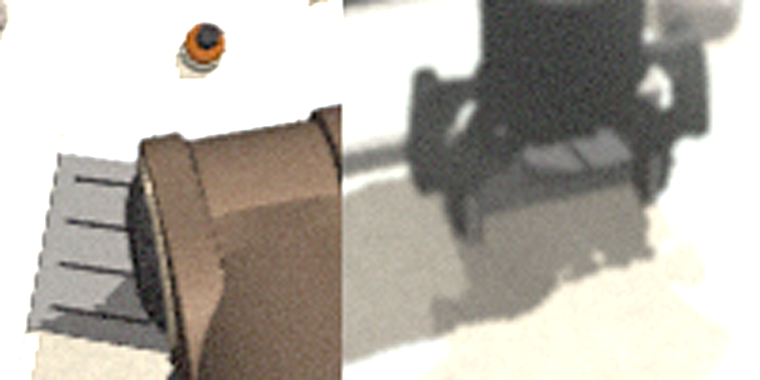

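Call:
{"name": "send_rows", "arguments": {
  "slide": [
    [0,-0.0007,-0.002],
    [0,-0.0008,-0.002],
    [0,-0.001,-0.002],
    [0,-0.001,-0.002],
    [0,-0.0012,-0.002],
    [0,-0.0013,-0.002],
    [0,-0.0014,-0.002],
    [0,0,0]
  ],
  "yaw": [0,0,0,0,0,0,0,0]
}}

```text
clock: 13.4
tcp_pos: [0.5807, -0.0746, 0.0474]
tool_rot: [[0.987, -0.159, 0.0], [-0.159, -0.987, -0.002], [0.001, 0.002, -1.0]]
ft_force: [-2.2, -6.8, 4.0]
width: 1.004
```

```bash
python3 v.py 13
```

```text
13.5 [ 0.5807 -0.0747  0.0472] n 0.01918418115042816 front-dist 0.09171581884957183 F [-1.0808 -6.0526  4.1098] Fn -6.146809200560038 M [-1.2115  0.3133 -0.0849]
```

View pics/z13.png

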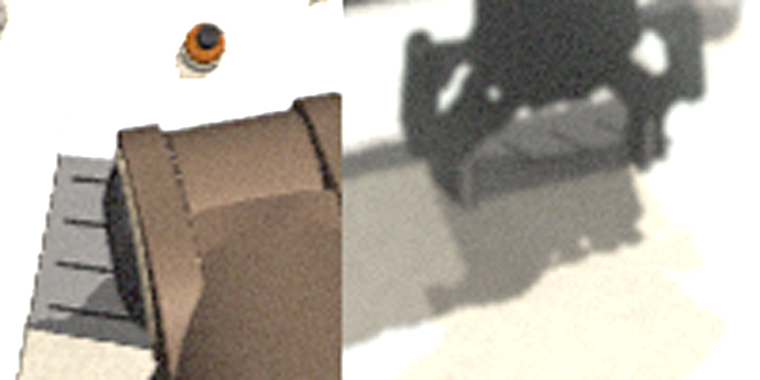

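```bash
python3 - <<'E'
from h import *
b=load('s13')
cv2.imwrite('pics/v14.png',cv2.resize(cv2.convertScaleAbs(b['image'][200:260,240:320],alpha=2.5),None,fx=9,fy=9,interpolation=cv2.INTER_CUBIC))
s=r.sense();p=np.array(s['tcp_pos']);R=np.array(s['tool_rot'])
n=np.array([.16,.987,0])
for d in(-.055,-.043,.043,.055):
  print(d,((proj(b,p+R[:,0]*d-n*.011+[0,0,.013])-[240,200])*9).round(),((proj(b,p+R[:,0]*d+n*.011+[0,0,.013])-[240,200])*9).round())
E
```

```text
-0.055 [[ 87. 463.]] [[ 61. 390.]]
-0.043 [[142. 451.]] [[115. 378.]]
0.043 [[529. 367.]] [[495. 298.]]
0.055 [[581. 355.]] [[547. 287.]]
```

View pics/v14.png

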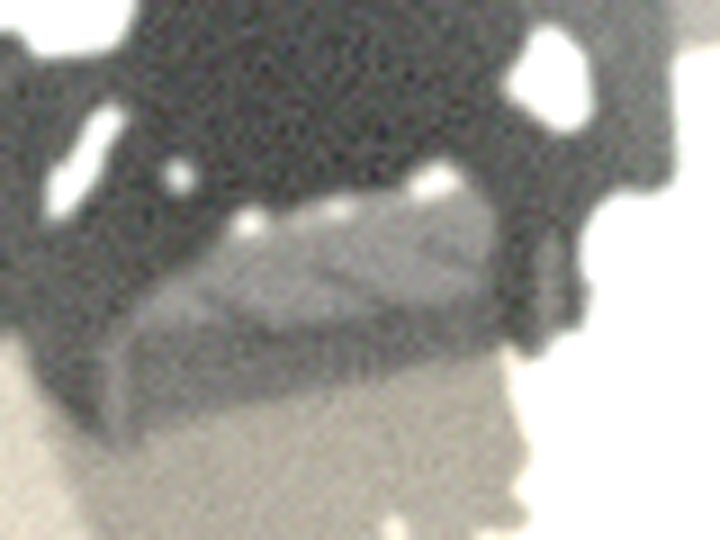

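```bash
cat >> h.py <<'E'
N=np.array([.16,.987,0.]);T=np.array([.987,-.16,0.])
def vplane(c,px,nv):
    o,d=ray(c,px); return o+d*((nv-o@N)/(d@N))[:,None]
E
python3 - <<'E'
from h import *
b=load('s13');p=np.array(r.sense()['tcp_pos']);nf=p@N+.011
for q in([(254.4,247.2),(295.6,238.9)],[(254.4,238),(295.6,233)]):
  W=vplane(b,q,nf);print(W, W@T-p@T)
# finger tips visible bottom: left near face ~ (130,445), right (530,352)
W=vplane(b,[(240+125/9,200+447/9),(240+535/9,200+352/9)],p@N-.011);print('tips',W,W@T-p@T)
E
```

```text
[[ 0.5427 -0.0574  0.045 ]
 [ 0.6269 -0.071   0.0435]] [-0.0402  0.045 ]
[[ 0.5433 -0.0575  0.0702]
 [ 0.6261 -0.0709  0.0603]] [-0.0396  0.0442]
tips [[ 0.5329 -0.0781  0.0624]
 [ 0.6225 -0.0926  0.0645]] [-0.0466  0.0441]
```

The fingertips have ridden up to the top of the lip: tips at z≈62 mm, lip at about 45–55 mm. My open-finger offset was a bit short. I'll back off, let the tray lie down again, find the bench by touch and retry with the tips lower.

Call:
{"name": "send_rows", "arguments": {
  "slide": [
    [0,0.005,0],
    [0,0.01,0],
    [0,0.015,0],
    [0,0.02,0],
    [0,0,0.02],
    [0,0,0.02],
    [0,0,0.01],
    [0,0,0]
  ],
  "yaw": [0,0,0,0,0,0,0,0]
}}

```text
clock: 14.3
tcp_pos: [0.5716, -0.1226, -0.0047]
tool_rot: [[0.987, -0.158, -0.003], [-0.158, -0.987, 0.001], [-0.003, -0.0, -1.0]]
ft_force: [0.3, 0.5, 0.7]
width: 1.0
```

```bash
python3 v.py 15
```

```text
14.4 [ 0.573  -0.1224 -0.003 ] n -0.029085523709033022 front-dist 0.13998552370903303 F [-0.0522  0.0796 -1.0801] Fn 0.07021049256708067 M [ 0.0303 -0.0086 -0.0399]
```

View pics/z15.png

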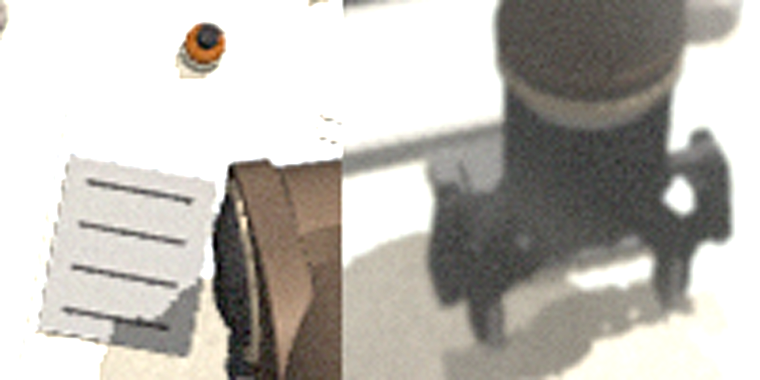

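The tray is flat and square again, about 8 mm off the pad. Now I'll find the bench by touch.

Call:
{"name": "send_rows", "arguments": {
  "slide": [
    [0,0,0.005],
    [0,0,0.004],
    [0,0,0.001],
    [0,0,0]
  ],
  "yaw": [0,0,0,0]
}}

```text
clock: 14.8
tcp_pos: [0.573, -0.1222, -0.013]
tool_rot: [[0.988, -0.157, 0.0], [-0.157, -0.988, -0.0], [0.0, 0.0, -1.0]]
ft_force: [-0.1, 0.0, 0.1]
width: 1.0
```

Call:
{"name": "send_rows", "arguments": {
  "slide": [
    [0,0,0.001],
    [0,0,0]
  ],
  "yaw": [0,0]
}}

```text
clock: 15.0
tcp_pos: [0.573, -0.1222, -0.0131]
tool_rot: [[0.988, -0.157, 0.0], [-0.157, -0.988, -0.001], [0.0, 0.0, -1.0]]
ft_force: [-3.7, 1.1, 11.8]
width: 0.999
```

Call:
{"name": "send_rows", "arguments": {
  "slide": [
    [0,0,0.001],
    [0,0,0]
  ],
  "yaw": [0,0]
}}

```text
clock: 15.2
tcp_pos: [0.573, -0.1222, -0.0131]
tool_rot: [[0.988, -0.157, 0.0], [-0.157, -0.988, -0.001], [0.001, 0.001, -1.0]]
ft_force: [-7.0, 1.3, 21.2]
width: 0.997
```

Call:
{"name": "send_rows", "arguments": {
  "slide": [
    [0,0,0.001],
    [0,0,0]
  ],
  "yaw": [0,0]
}}

```text
clock: 15.4
tcp_pos: [0.5731, -0.1222, -0.0132]
tool_rot: [[0.988, -0.157, 0.001], [-0.157, -0.988, -0.001], [0.001, 0.001, -1.0]]
ft_force: [-10.8, 1.8, 31.2]
width: 0.998
```

```bash
python3 - <<'E'
from h import *
b=load('s7')
for nm,nf,zt,q in(('7',.0002,-.0092,[(258.4,265.9),(295.9,259.1)]),('9',.001,.0047,[(230+129/4.4,225+160/4.4),(230+294/4.4,225+128/4.4)]),('11',.003,.0168,[(257.6,258.2),(298.4,248.9)]),('12',.0084,.0331,[(256.3,253.4),(298.4,242.4)]),('13',.0192,.0472,[(254.4,247.2),(295.6,238.9)])):
  W=vplane(b,q,nf+.011); print(nm,'edge z',W[:,2],'tip z',zt+.0131)
E
```

```text
7 edge z [0.01   0.0049] tip z 0.0039000000000000007
9 edge z [0.0218 0.0185] tip z 0.0178
11 edge z [0.0298 0.0306] tip z 0.0299
12 edge z [0.0382 0.0435] tip z 0.0462
13 edge z [0.045  0.0435] tip z 0.0603
```

Bench contact is at TCP z = −0.0131, so I'll now work with the tips 1 mm above it.

Call:
{"name": "send_rows", "arguments": {
  "slide": [
    [0,0,-0.004],
    [0,-0.006,0],
    [0,-0.006,0],
    [0,-0.005,0],
    [0,-0.004,0],
    [0,-0.003,0],
    [0,-0.003,0],
    [0,0,0]
  ],
  "yaw": [0,0,0,0,0,0,0,0]
}}

```text
clock: 16.2
tcp_pos: [0.5771, -0.095, -0.0124]
tool_rot: [[0.988, -0.157, -0.0], [-0.157, -0.988, 0.0], [-0.0, -0.0, -1.0]]
ft_force: [0.3, 0.1, -0.6]
width: 1.002
```

Call:
{"name": "send_rows", "arguments": {
  "slide": [
    [0,-0.002,0],
    [0,0,0]
  ],
  "yaw": [0,0]
}}

```text
clock: 16.4
tcp_pos: [0.5774, -0.0935, -0.0122]
tool_rot: [[0.988, -0.157, -0.0], [-0.157, -0.988, -0.0], [-0.0, 0.0, -1.0]]
ft_force: [-0.2, -0.6, 0.3]
width: 1.0
```

Call:
{"name": "send_rows", "arguments": {
  "slide": [
    [0,-0.002,0],
    [0,0,0]
  ],
  "yaw": [0,0]
}}

```text
clock: 16.6
tcp_pos: [0.5774, -0.0934, -0.0122]
tool_rot: [[0.987, -0.159, -0.001], [-0.159, -0.987, -0.002], [-0.0, 0.002, -1.0]]
ft_force: [-0.0, -4.8, 0.3]
width: 1.0
```

Call:
{"name": "send_rows", "arguments": {
  "slide": [
    [0,-0.0015,0],
    [0,0,-0.002],
    [0,0,-0.002],
    [0,-0.0002,-0.002],
    [0,-0.0002,-0.002],
    [0,-0.0003,-0.002],
    [0,-0.0003,-0.002],
    [0,-0.0003,-0.002],
    [0,-0.0003,-0.002],
    [0,-0.0004,-0.002]
  ],
  "yaw": [0,0,0,0,0,0,0,0,0,0]
}}

```text
clock: 17.6
tcp_pos: [0.5775, -0.0921, 0.0058]
tool_rot: [[0.987, -0.16, -0.001], [-0.16, -0.987, -0.004], [-0.001, 0.004, -1.0]]
ft_force: [-1.1, -10.1, -0.1]
width: 1.003
```

```bash
cat >> v.py <<'E'
cv2.imwrite(f'pics/e{f}.png',cv2.resize(cv2.convertScaleAbs(b['image'][195:285,230:330],alpha=2.3),None,fx=6,fy=6,interpolation=cv2.INTER_CUBIC))
E
python3 v.py 16
```

```text
17.7 [ 0.5775 -0.0921  0.0059] n 0.0014966720995726185 front-dist 0.10940332790042738 F [-1.373  -9.4667  1.2681] Fn -9.563332531012218 M [-1.9207  0.3263  0.0647]
```

View pics/e16.png

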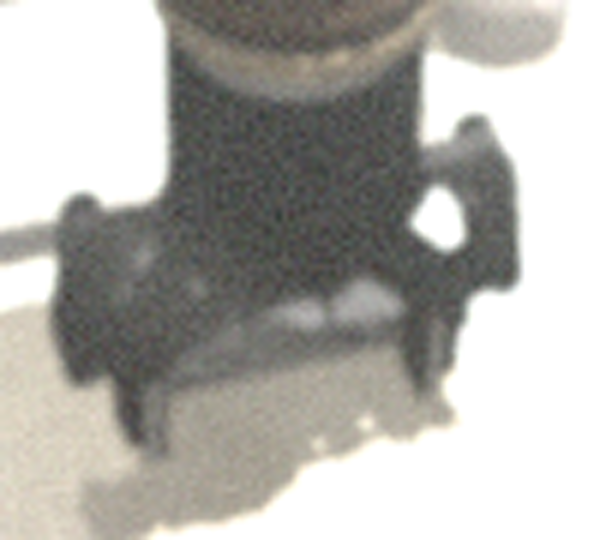

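Call:
{"name": "send_rows", "arguments": {
  "slide": [
    [0,-0.0004,-0.002],
    [0,-0.0004,-0.002],
    [0,-0.0005,-0.002],
    [0,-0.0005,-0.002],
    [0,-0.0005,-0.002],
    [0,0,0]
  ],
  "yaw": [0,0,0,0,0,0]
}}

```text
clock: 18.3
tcp_pos: [0.5779, -0.0901, 0.0161]
tool_rot: [[0.987, -0.16, -0.001], [-0.16, -0.987, -0.004], [-0.0, 0.005, -1.0]]
ft_force: [-2.0, -9.9, 2.6]
width: 0.997
```

```bash
python3 v.py 17
```

```text
18.4 [ 0.5779 -0.0901  0.0159] n 0.0035203939897815845 front-dist 0.10737960601021841 F [ -2.1375 -10.8651   1.5516] Fn -11.065856223046653 M [-1.9832  0.3716  0.0075]
```

View pics/e17.png

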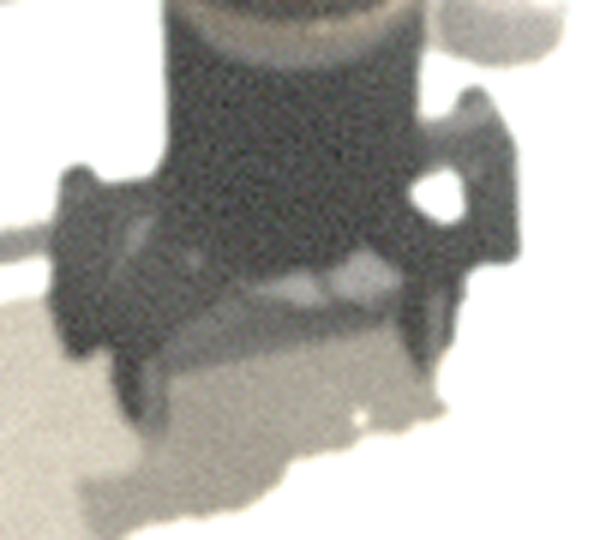

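Tilt is about 15° with good margin below the lip. Now the level push, in small steps.

Call:
{"name": "send_rows", "arguments": {
  "slide": [
    [0,-0.0015,0],
    [0,-0.0015,0],
    [0,0,0]
  ],
  "yaw": [0,0,0]
}}

```text
clock: 18.7
tcp_pos: [0.5778, -0.0899, 0.0159]
tool_rot: [[0.987, -0.162, -0.002], [-0.162, -0.987, -0.007], [-0.001, 0.008, -1.0]]
ft_force: [-4.1, -17.9, 2.9]
width: 0.998
```

```bash
python3 v.py 18
```

```text
18.8 [ 0.5778 -0.0899  0.0159] n 0.003701784482943418 front-dist 0.10719821551705658 F [ -3.9086 -17.0948   2.8854] Fn -17.49796608456944 M [-3.3173  0.6404  0.1207]
```

View pics/e18.png

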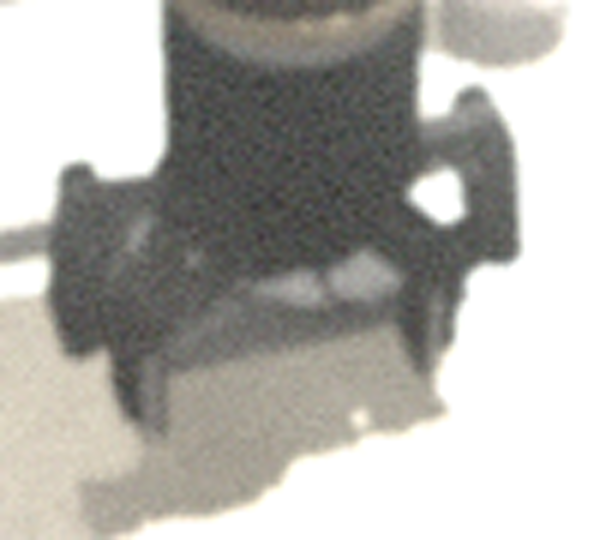

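Call:
{"name": "send_rows", "arguments": {
  "slide": [
    [0,0,-0.002],
    [0,0,-0.002],
    [0,-0.0002,-0.002],
    [0,-0.0004,-0.002],
    [0,0,0]
  ],
  "yaw": [0,0,0,0,0]
}}

```text
clock: 19.3
tcp_pos: [0.5783, -0.0876, 0.0242]
tool_rot: [[0.987, -0.161, -0.001], [-0.161, -0.987, -0.005], [-0.001, 0.006, -1.0]]
ft_force: [-3.1, -12.7, 3.2]
width: 0.999
```

```bash
python3 v.py 19
```

```text
19.4 [ 0.5783 -0.0876  0.024 ] n 0.00606178731570458 front-dist 0.10483821268429541 F [ -3.5202 -13.6606   3.1248] Fn -14.046236864818047 M [-2.5923  0.5413  0.0368]
```

View pics/e19.png

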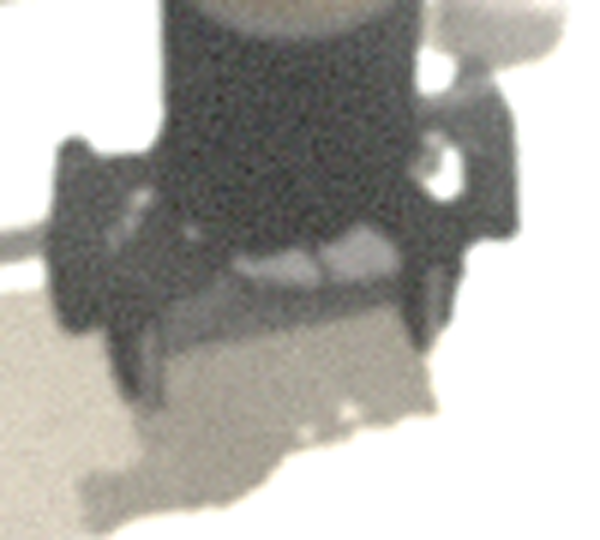

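```bash
python3 - <<'E'
from h import *
b=load('s19')
for nm,nf,zt,q in(('16',.0015,.0059,[(175,388),(400,338)]),('17',.0035,.0159,[(170,372),(400,320)]),('18',.0037,.0159,[(170,372),(400,322)]),('19',.0061,.0240,[(165,355),(395,300)])):
  q=[(230+a/6,195+c/6) for a,c in q]
  W=vplane(b,q,nf+.011); print(nm,'edge z',W[:,2],'tip z',zt+.0131)
E
```

```text
16 edge z [0.0263 0.0263] tip z 0.019
17 edge z [0.0322 0.0328] tip z 0.029
18 edge z [0.032  0.0316] tip z 0.029
19 edge z [0.0379 0.0401] tip z 0.0371
```

Call:
{"name": "send_rows", "arguments": {
  "slide": [
    [0,-0.001,0],
    [0,-0.001,0],
    [0,-0.001,0],
    [0,0,0]
  ],
  "yaw": [0,0,0,0]
}}

```text
clock: 19.8
tcp_pos: [0.5783, -0.0874, 0.0241]
tool_rot: [[0.987, -0.163, -0.002], [-0.163, -0.987, -0.008], [-0.001, 0.009, -1.0]]
ft_force: [-3.8, -18.8, 5.2]
width: 0.999
```

```bash
python3 v.py 20
```

```text
19.9 [ 0.5783 -0.0874  0.0241] n 0.006249299797958133 front-dist 0.10465070020204187 F [ -4.6874 -18.3858   5.0787] Fn -18.89673785779284 M [-3.7474  0.8409  0.1542]
```

View pics/v20.png

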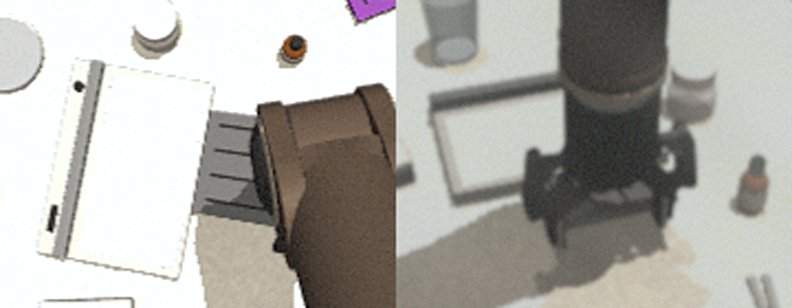

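View pics/e20.png

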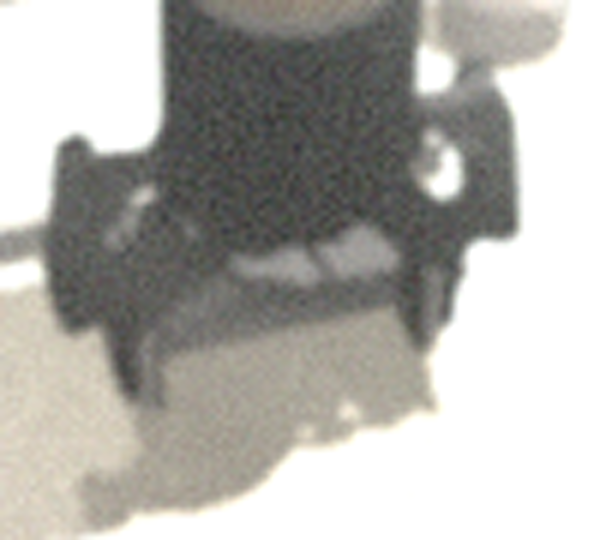

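Re-reading the geometry: the lower visible edge is the slide bed's edge, not the lip. From finger advance (n) against rise, the lip is following without slip and the tilt is about 20°. The force direction also fits a strut. So I'll keep following the arc.

Call:
{"name": "send_rows", "arguments": {
  "slide": [
    [0,0,-0.002],
    [0,-0.0002,-0.002],
    [0,-0.0006,-0.002],
    [0,-0.0009,-0.002],
    [0,-0.0009,-0.002],
    [0,-0.001,-0.002],
    [0,-0.0011,-0.002],
    [0,0,0]
  ],
  "yaw": [0,0,0,0,0,0,0,0]
}}

```text
clock: 20.7
tcp_pos: [0.5801, -0.0788, 0.0386]
tool_rot: [[0.987, -0.16, -0.0], [-0.16, -0.987, -0.004], [0.0, 0.005, -1.0]]
ft_force: [-2.7, -10.7, 5.3]
width: 1.003
```

```bash
python3 v.py 21
```

```text
20.8 [ 0.5801 -0.0789  0.0384] n 0.014913801418841542 front-dist 0.09598619858115845 F [ -2.942  -10.2392   6.5689] Fn -10.57682475178573 M [-2.087   0.5164  0.0421]
```

View pics/e21.png

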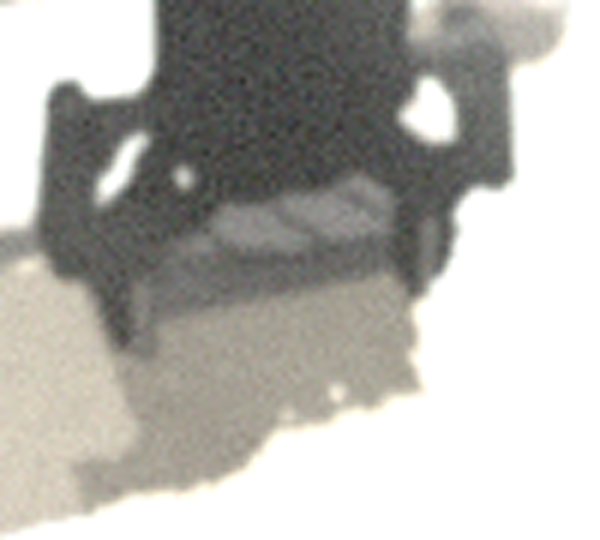

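Tilt is now about 32°: the force ratio of 0.62 agrees with the geometry, and the tip margin is about 10 mm. I'll continue along the arc.

Call:
{"name": "send_rows", "arguments": {
  "slide": [
    [0,-0.0016,-0.0026],
    [0,-0.0017,-0.0025],
    [0,-0.0018,-0.0025],
    [0,-0.0019,-0.0024],
    [0,-0.002,-0.0024],
    [0,-0.0021,-0.0023],
    [0,-0.0022,-0.0023],
    [0,-0.0022,-0.0022],
    [0,0,0]
  ],
  "yaw": [0,0,0,0,0,0,0,0,0]
}}

```text
clock: 21.7
tcp_pos: [0.5833, -0.0588, 0.0574]
tool_rot: [[0.988, -0.157, 0.001], [-0.157, -0.988, 0.0], [0.001, -0.0, -1.0]]
ft_force: [0.9, -1.1, 0.4]
width: 0.997
```

```bash
python3 v.py 22
```

```text
21.8 [ 0.583  -0.0591  0.057 ] n 0.03497271378459082 front-dist 0.07592728621540917 F [-0.066  -1.7686  1.8428] Fn -1.7561328358617436 M [-0.4294 -0.193  -0.0442]
```

View pics/v22.png

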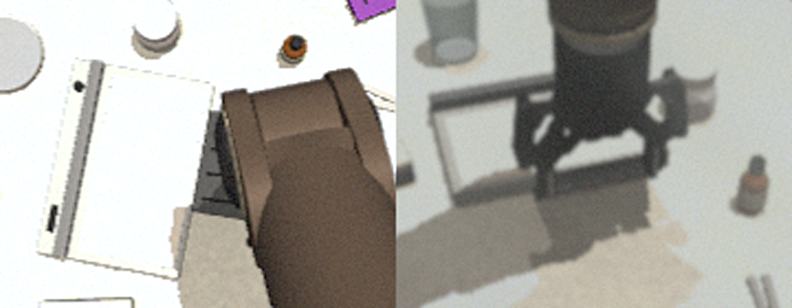

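View pics/e22.png

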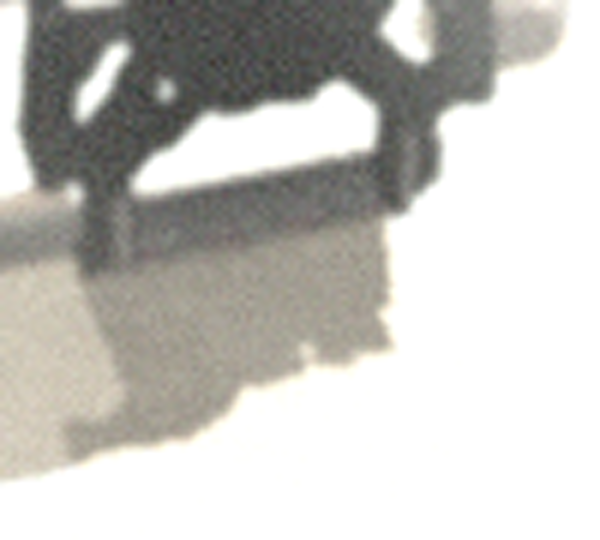

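The tray is seen nearly edge-on from the side camera, with a tilt of about 49° and light force. Now a mostly level push.

Call:
{"name": "send_rows", "arguments": {
  "slide": [
    [0,-0.003,-0.001],
    [0,-0.003,-0.001],
    [0,-0.003,-0.001],
    [0,-0.003,-0.001],
    [0,-0.003,0],
    [0,-0.003,0],
    [0,0,0]
  ],
  "yaw": [0,0,0,0,0,0,0]
}}

```text
clock: 22.5
tcp_pos: [0.5855, -0.0441, 0.0622]
tool_rot: [[0.987, -0.159, -0.0], [-0.159, -0.987, -0.004], [0.0, 0.004, -1.0]]
ft_force: [-4.9, -9.3, 12.5]
width: 0.998
```

```bash
python3 v.py 23
```

```text
22.6 [ 0.5854 -0.0442  0.0621] n 0.05004510723905186 front-dist 0.06085489276094814 F [-4.4147 -8.5311 13.2761] Fn -9.12653940874015 M [-1.6386  1.0225  0.072 ]
```

View pics/v23.png

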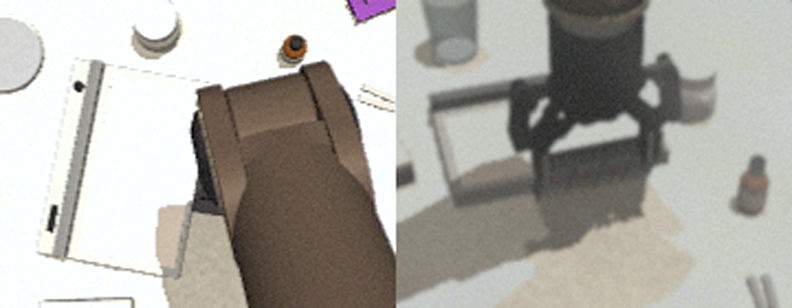

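Strut force again (Fz 13 N), so I need more rise along the arc.

Call:
{"name": "send_rows", "arguments": {
  "slide": [
    [0,0,-0.0015],
    [0,-0.001,-0.0015],
    [0,-0.002,-0.0015],
    [0,-0.002,-0.0013],
    [0,-0.002,-0.0012],
    [0,-0.0025,-0.0012],
    [0,0,0]
  ],
  "yaw": [0,0,0,0,0,0,0]
}}

```text
clock: 23.3
tcp_pos: [0.5874, -0.0313, 0.0696]
tool_rot: [[0.988, -0.157, 0.0], [-0.157, -0.988, 0.0], [0.0, -0.0, -1.0]]
ft_force: [-1.8, -3.4, 5.6]
width: 1.001
```

```bash
python3 v.py 24
```

```text
23.4 [ 0.5874 -0.0317  0.0694] n 0.06270178547514393 front-dist 0.048198214524856065 F [-2.1422 -3.1799  5.471 ] Fn -3.4812804647028557 M [-0.4844  0.3002 -0.0334]
```

View pics/z24.png

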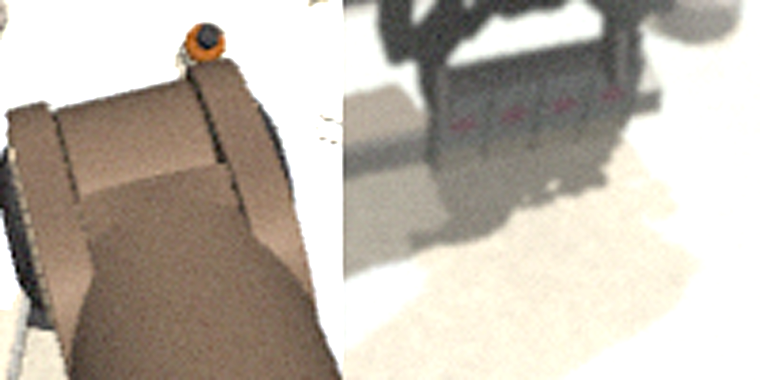

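The slide face, with four slides, now faces the camera at a tilt of about 68°. I'll continue.

Call:
{"name": "send_rows", "arguments": {
  "slide": [
    [0,-0.0025,-0.0012],
    [0,-0.003,-0.0012],
    [0,-0.003,-0.001],
    [0,-0.003,-0.001],
    [0,-0.003,-0.0008],
    [0,-0.003,-0.0006],
    [0,0,0]
  ],
  "yaw": [0,0,0,0,0,0,0]
}}

```text
clock: 24.1
tcp_pos: [0.5902, -0.014, 0.0752]
tool_rot: [[0.988, -0.156, 0.001], [-0.156, -0.988, 0.001], [0.0, -0.001, -1.0]]
ft_force: [-1.1, -0.1, 4.3]
width: 1.001
```

```bash
python3 v.py 25
```

```text
24.2 [ 0.59   -0.0148  0.075 ] n 0.07983895236183293 front-dist 0.03106104763816707 F [-0.7847 -1.123   4.8347] Fn -1.2339196677862156 M [-0.1723  0.0634  0.004 ]
```

View pics/v25.png

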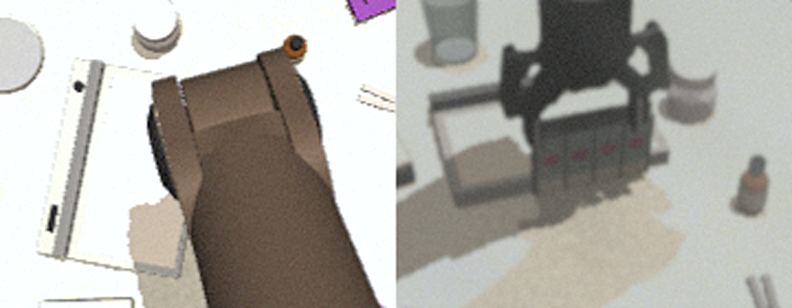

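Nearly vertical at about 78°. I'll keep pushing forward.

Call:
{"name": "send_rows", "arguments": {
  "slide": [
    [0,-0.003,-0.001],
    [0,-0.003,-0.001],
    [0,-0.003,-0.0005],
    [0,-0.003,-0.0005],
    [0,-0.003,0],
    [0,-0.003,0],
    [0,0,0]
  ],
  "yaw": [0,0,0,0,0,0,0]
}}

```text
clock: 24.9
tcp_pos: [0.5928, 0.0035, 0.0779]
tool_rot: [[0.988, -0.157, -0.0], [-0.157, -0.988, 0.0], [-0.0, -0.0, -1.0]]
ft_force: [0.1, -0.3, -0.6]
width: 1.0
```

```bash
python3 v.py 26
```

```text
25.0 [0.5927 0.0029 0.0779] n 0.09769068859535061 front-dist 0.013209311404649385 F [-0.2491 -0.5834  0.1756] Fn -0.6156944252890225 M [ 0.0108  0.0255 -0.0061]
```

View pics/v26.png

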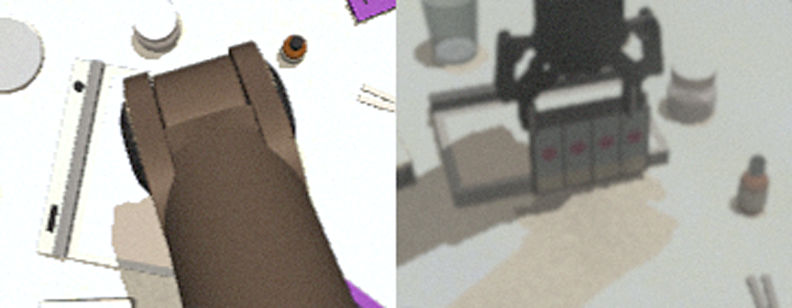

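Call:
{"name": "send_rows", "arguments": {
  "slide": [
    [0,-0.003,0],
    [0,-0.003,0],
    [0,-0.003,0],
    [0,-0.003,0],
    [0,-0.003,0],
    [0,-0.003,0],
    [0,-0.003,0],
    [0,0,0],
    [0,0,0]
  ],
  "yaw": [0,0,0,0,0,0,0,0,0]
}}

```text
clock: 25.9
tcp_pos: [0.5961, 0.0236, 0.078]
tool_rot: [[0.988, -0.157, 0.0], [-0.157, -0.988, -0.0], [0.0, 0.0, -1.0]]
ft_force: [0.3, -1.0, 0.4]
width: 0.999
```

```bash
python3 v.py 27
```

```text
26.0 [0.596  0.0234 0.078 ] n 0.11842133615913274 front-dist -0.007521336159132738 F [-1.0535 -0.6449  0.1914] Fn -0.805111692252652 M [ 0.0283  0.0519 -0.0083]
```

View pics/v27.png

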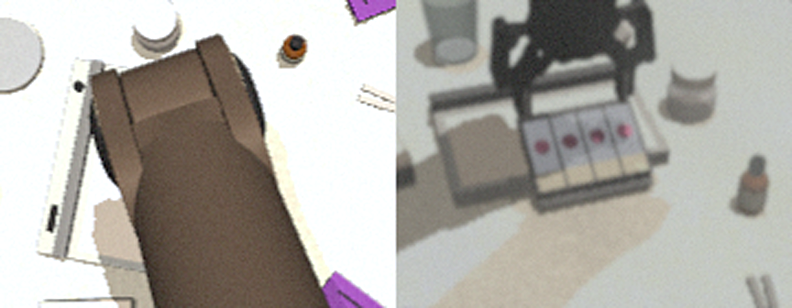

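Call:
{"name": "send_rows", "arguments": {
  "slide": [
    [0,-0.004,0],
    [0,-0.004,0],
    [0,-0.004,0],
    [0,-0.004,0],
    [0,0,0],
    [0,0,0]
  ],
  "yaw": [0,0,0,0,0,0]
}}

```text
clock: 26.6
tcp_pos: [0.5986, 0.0395, 0.078]
tool_rot: [[0.988, -0.157, -0.0], [-0.157, -0.988, -0.0], [-0.0, 0.0, -1.0]]
ft_force: [-0.3, -0.8, -0.5]
width: 0.996
```

```bash
python3 v.py 28
```

```text
26.7 [0.5986 0.0392 0.078 ] n 0.13443554115429335 front-dist -0.02353554115429335 F [ 0.2359 -0.4092 -0.6371] Fn -0.36614445073955887 M [ 0.0596 -0.0169  0.0018]
```

View pics/v28.png

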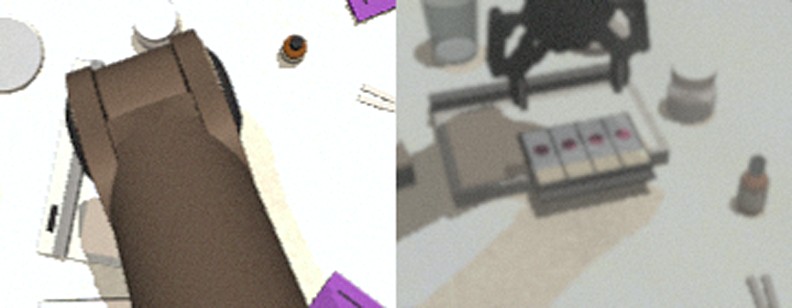

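The tray has fallen over, slides up, onto the pad. I'll retreat upward and back, then measure.

Call:
{"name": "send_rows", "arguments": {
  "slide": [
    [0,0.01,-0.02],
    [0,0.03,-0.02],
    [0,0.03,0],
    [0,0.03,0],
    [0,0.03,0],
    [0,0.03,0],
    [0,0,0],
    [0,0,0]
  ],
  "yaw": [0,0,0,0,0,0,0,0]
}}

```text
clock: 27.5
tcp_pos: [0.5732, -0.1195, 0.118]
tool_rot: [[0.987, -0.159, 0.0], [-0.159, -0.987, 0.0], [-0.0, -0.0, -1.0]]
ft_force: [-0.1, 0.4, -0.2]
width: 1.001
```

```bash
python3 v.py 29
```

```text
27.6 [ 0.5737 -0.1174  0.1181] n -0.02411624657552317 front-dist 0.13501624657552316 F [ 0.6998 -1.034  -0.0389] Fn -0.9086143140528048 M [-0.012  -0.0408 -0.0011]
```

View pics/v29.png

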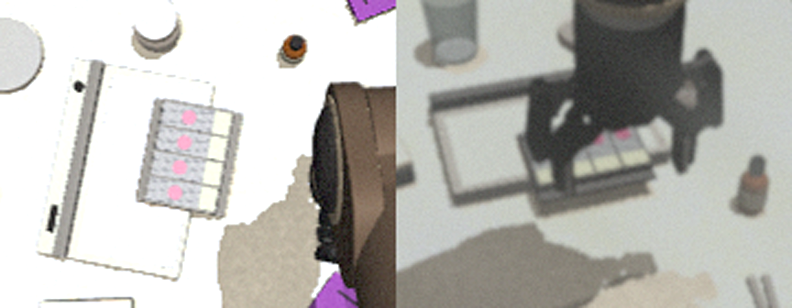

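```bash
cat > m.py <<'E'
import sys
from h import *
c=load('t'+sys.argv[1])
cv2.imwrite('pics/m%s.png'%sys.argv[1],cv2.resize(cv2.convertScaleAbs(c['image'][165:255,210:310],alpha=1.3),None,fx=7,fy=6.6,interpolation=cv2.INTER_CUBIC))
E
python3 m.py 29; python3 - <<'E'
from h import *
c=load('t29')
P=plane(c,[(190+a/2.2,140+b/2.2) for a,b in[(241,112),(220,216),(137,198),(158,100)]],.025)
C=np.array([.5937,.0959])
for q in P: print(q,(q[:2]-C)@N[:2],(q[:2]-C)@-T[:2])
E
```

```text
[ 0.658  -0.0303  0.025 ] -0.11427169474930818 -0.08368651287041746
[ 0.5424 -0.0096  0.025 ] -0.11235415213428496 0.03371555309788067
[0.5599 0.0822 0.025 ] -0.018930432952549515 0.031121942252089623
[0.6694 0.0622 0.025 ] -0.02115454815519975 -0.0801173747442014
```

View pics/m29.png

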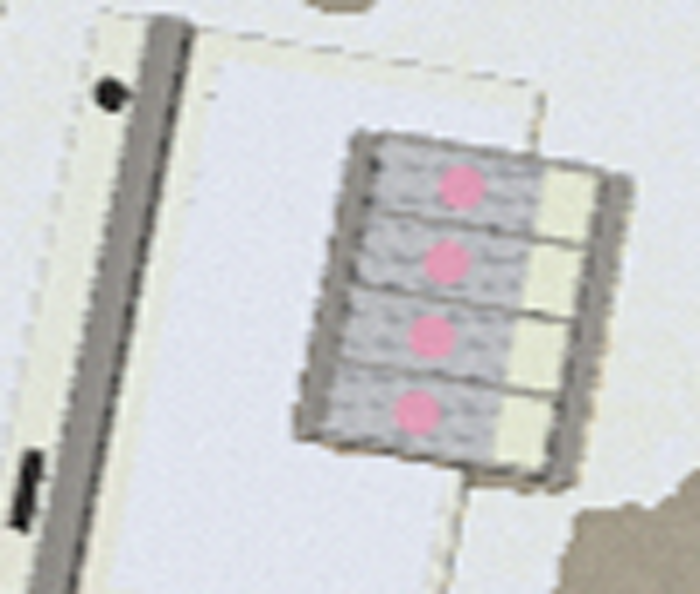

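```bash
python3 - <<'E'
from h import *
c=load('t29')
C=np.array([.5937,.0959])
for z in(.02,.025):
 P=plane(c,[(210+a/7-.43,165+b/6.6-.43) for a,b in[(635,175),(568,490),(297,437),(360,132)]],z)
 print([np.linalg.norm(P[i]-P[i-1]).round(4) for i in range(4)])
 for q in P: print(q,(q[:2]-C)@N[:2],(q[:2]-C)@-T[:2])
b=load('s29')
cv2.imwrite('pics/e29.png',cv2.resize(cv2.convertScaleAbs(b['image'][185:255,180:310],alpha=2.),None,fx=6,fy=6,interpolation=cv2.INTER_CUBIC))
E
```

```text
[np.float64(0.0979), np.float64(0.1191), np.float64(0.0962), np.float64(0.1156)]
[ 0.6583 -0.0323  0.02  ] -0.11615989650378604 -0.08428163066364072
[ 0.5411 -0.0114  0.02  ] -0.1143521308859226 0.03478210354532163
[0.5582 0.0832 0.02  ] -0.018196993362067128 0.032985420125207277
[0.6723 0.0646 0.02  ] -0.018328438251099345 -0.0825827422953573
[np.float64(0.0974), np.float64(0.1185), np.float64(0.0957), np.float64(0.115)]
[ 0.6576 -0.0321  0.025 ] -0.11612000365420448 -0.08358842443423228
[ 0.541  -0.0114  0.025 ] -0.11432111347443435 0.03489075235661917
[0.558  0.0828 0.025 ] -0.01863806091668957 0.03310288996524369
[0.6715 0.0643 0.025 ] -0.018768860461566693 -0.08189787695836934
```

View pics/e29.png

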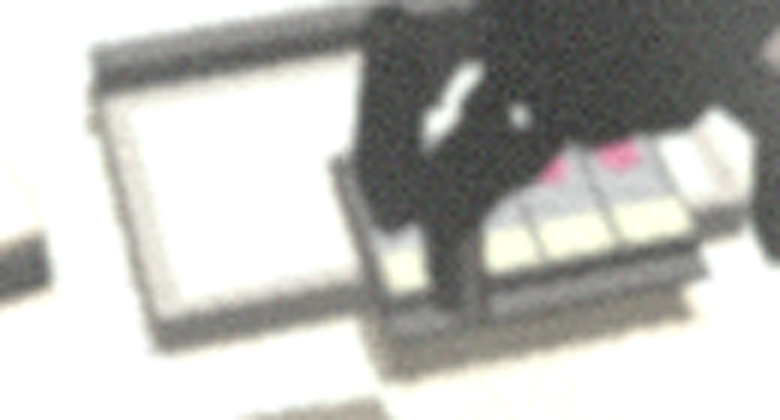

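The tray lies flat, slides up, with its near edge about 34 mm in front of the pad edge, square to the pad, and its centre at pad y ≈ −24 mm. I'll push on the bed's side wall with the tips about 2.5 mm above the flange.

Call:
{"name": "send_rows", "arguments": {
  "slide": [
    [0.01,0,-0.0],
    [0,0,0.025],
    [0,0,0.025],
    [0,0,0.025],
    [0,0,0.015],
    [0,0,0.01],
    [0,0,0.0035],
    [0,0,0],
    [0,0,0]
  ],
  "yaw": [0,0,0,0,0,0,0,0,0]
}}

```text
clock: 28.5
tcp_pos: [0.5841, -0.1203, 0.0154]
tool_rot: [[0.988, -0.157, 0.001], [-0.157, -0.988, -0.0], [0.001, 0.0, -1.0]]
ft_force: [0.1, -0.1, -0.0]
width: 0.997
```

Call:
{"name": "send_rows", "arguments": {
  "slide": [
    [0,-0.015,0.001],
    [0,-0.015,0],
    [0,-0.015,0],
    [0,-0.015,0],
    [0,-0.012,0],
    [0,-0.008,0],
    [0,-0.005,0],
    [0,0,0]
  ],
  "yaw": [0,0,0,0,0,0,0,0]
}}

```text
clock: 29.3
tcp_pos: [0.5968, -0.0355, 0.0135]
tool_rot: [[0.988, -0.156, -0.0], [-0.156, -0.988, 0.0], [-0.0, -0.0, -1.0]]
ft_force: [-0.4, -0.6, -0.2]
width: 1.001
```

```bash
python3 v.py 30
```

```text
29.4 [ 0.5966 -0.037   0.0134] n 0.058983953472899225 front-dist 0.05191604652710077 F [ 0.3046 -0.4907 -0.7846] Fn -0.4355722244598017 M [0.0116 0.0056 0.0218]
```

View pics/v30.png

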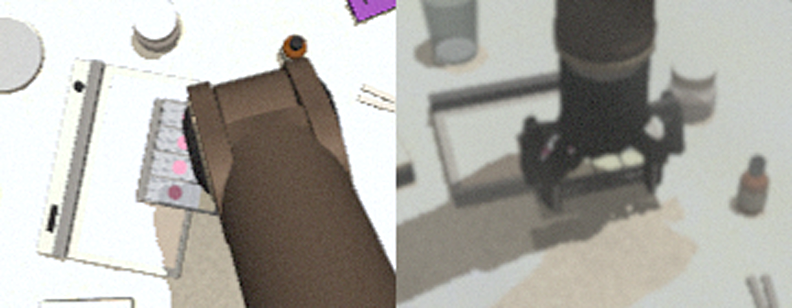

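Call:
{"name": "send_rows", "arguments": {
  "slide": [
    [0,-0.003,-0.001],
    [0,-0.004,0],
    [0,-0.004,0],
    [0,-0.004,0],
    [0,-0.004,0],
    [0,-0.004,0],
    [0,-0.004,0],
    [0,-0.004,0],
    [0,-0.004,0],
    [0,0,0]
  ],
  "yaw": [0,0,0,0,0,0,0,0,0,0]
}}

```text
clock: 30.4
tcp_pos: [0.6024, -0.0005, 0.0145]
tool_rot: [[0.988, -0.156, 0.0], [-0.156, -0.988, 0.001], [0.0, -0.001, -1.0]]
ft_force: [0.2, -0.2, 0.5]
width: 1.0
```

```bash
python3 v.py 31
```

```text
30.5 [ 0.6022 -0.0012  0.0144] n 0.09516981496479901 front-dist 0.01573018503520099 F [-0.4486 -0.4072 -0.0959] Fn -0.47371624273583934 M [0.0151 0.0232 0.0206]
```

View pics/v31.png

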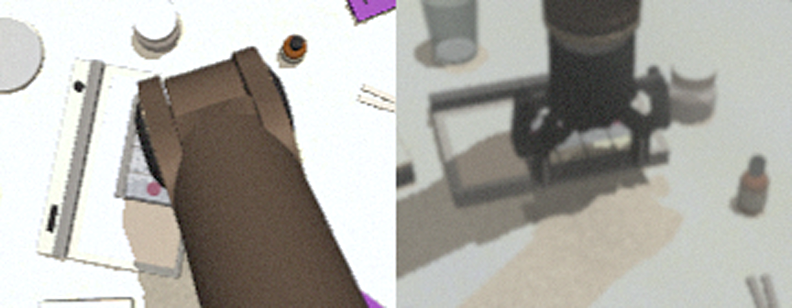

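The tray is moving square with the fingers; its leading edge shifted from crop px 137 to 116, about 23 mm. About 38 mm remain to the fence.

Call:
{"name": "send_rows", "arguments": {
  "slide": [
    [0,-0.004,0],
    [0,-0.004,0],
    [0,-0.004,0],
    [0,-0.004,0],
    [0,-0.004,0],
    [0,-0.004,0],
    [0,-0.004,0],
    [0,-0.004,0],
    [0,0,0]
  ],
  "yaw": [0,0,0,0,0,0,0,0,0]
}}

```text
clock: 31.4
tcp_pos: [0.6074, 0.0309, 0.0145]
tool_rot: [[0.988, -0.156, 0.0], [-0.156, -0.988, 0.001], [0.0, -0.001, -1.0]]
ft_force: [0.4, 0.2, -0.4]
width: 1.002
```

Call:
{"name": "send_rows", "arguments": {
  "slide": [
    [0,-0.002,0],
    [0,-0.002,0],
    [0,0,0]
  ],
  "yaw": [0,0,0]
}}

```text
clock: 31.7
tcp_pos: [0.608, 0.0341, 0.0145]
tool_rot: [[0.988, -0.157, 0.0], [-0.157, -0.988, 0.0], [0.0, -0.0, -1.0]]
ft_force: [-0.5, 0.0, 0.8]
width: 0.995
```

Call:
{"name": "send_rows", "arguments": {
  "slide": [
    [0,-0.002,0],
    [0,0,0]
  ],
  "yaw": [0,0]
}}

```text
clock: 31.9
tcp_pos: [0.6083, 0.036, 0.0145]
tool_rot: [[0.988, -0.157, 0.0], [-0.157, -0.988, 0.0], [0.0, -0.0, -1.0]]
ft_force: [0.3, -0.6, -0.1]
width: 1.0
```

Call:
{"name": "send_rows", "arguments": {
  "slide": [
    [0,-0.001,0],
    [0,0,0]
  ],
  "yaw": [0,0]
}}

```text
clock: 32.1
tcp_pos: [0.6084, 0.0368, 0.0145]
tool_rot: [[0.988, -0.157, 0.0], [-0.157, -0.988, -0.0], [0.0, 0.0, -1.0]]
ft_force: [-0.1, -1.0, 0.0]
width: 1.0
```

Call:
{"name": "send_rows", "arguments": {
  "slide": [
    [0,-0.001,0],
    [0,0,0]
  ],
  "yaw": [0,0]
}}

```text
clock: 32.3
tcp_pos: [0.6085, 0.0379, 0.0145]
tool_rot: [[0.988, -0.157, 0.0], [-0.157, -0.988, 0.0], [0.0, -0.0, -1.0]]
ft_force: [0.1, -1.0, 1.1]
width: 1.001
```

Call:
{"name": "send_rows", "arguments": {
  "slide": [
    [0,-0.001,0],
    [0,0,0]
  ],
  "yaw": [0,0]
}}

```text
clock: 32.5
tcp_pos: [0.6086, 0.0384, 0.0145]
tool_rot: [[0.988, -0.158, -0.0], [-0.158, -0.988, -0.001], [-0.0, 0.001, -1.0]]
ft_force: [-0.4, -2.7, 0.7]
width: 1.002
```

Call:
{"name": "send_rows", "arguments": {
  "slide": [
    [0,-0.001,0],
    [0,0,0]
  ],
  "yaw": [0,0]
}}

```text
clock: 32.7
tcp_pos: [0.6086, 0.0384, 0.0145]
tool_rot: [[0.987, -0.158, -0.001], [-0.158, -0.987, -0.002], [-0.0, 0.002, -1.0]]
ft_force: [-0.7, -5.1, 2.2]
width: 0.998
```

Fence contact at about 5 N, with no further advance. I'll add one small press and then draw back and up.

Call:
{"name": "send_rows", "arguments": {
  "slide": [
    [0,-0.001,0],
    [0,0,0]
  ],
  "yaw": [0,0]
}}

```text
clock: 32.9
tcp_pos: [0.6086, 0.0384, 0.0144]
tool_rot: [[0.987, -0.159, -0.001], [-0.159, -0.987, -0.003], [-0.001, 0.003, -1.0]]
ft_force: [-1.9, -6.9, 1.9]
width: 0.997
```

Call:
{"name": "send_rows", "arguments": {
  "slide": [
    [0,0.005,0],
    [0,0.01,0],
    [0,0.03,0],
    [0,0.04,-0.01],
    [0,0.04,-0.03],
    [0,0.04,-0.04],
    [0,0.04,-0.04],
    [0,0.04,-0.03],
    [0,0,0],
    [0,0,0]
  ],
  "yaw": [0,0,0,0,0,0,0,0,0,0]
}}

```text
clock: 33.9
tcp_pos: [0.5718, -0.1935, 0.1559]
tool_rot: [[0.987, -0.16, 0.002], [-0.16, -0.987, -0.0], [0.002, 0.0, -1.0]]
ft_force: [0.7, 1.2, -0.6]
width: 1.006
```

```bash
python3 v.py 32; python3 m.py 32
```

```text
34.0 [ 0.5716 -0.1907  0.1544] n -0.09675203102705751 front-dist 0.2076520310270575 F [0.1723 0.7312 0.2257] Fn 0.7492801246221137 M [0.0309 0.0252 0.0449]
```

View pics/m32.png

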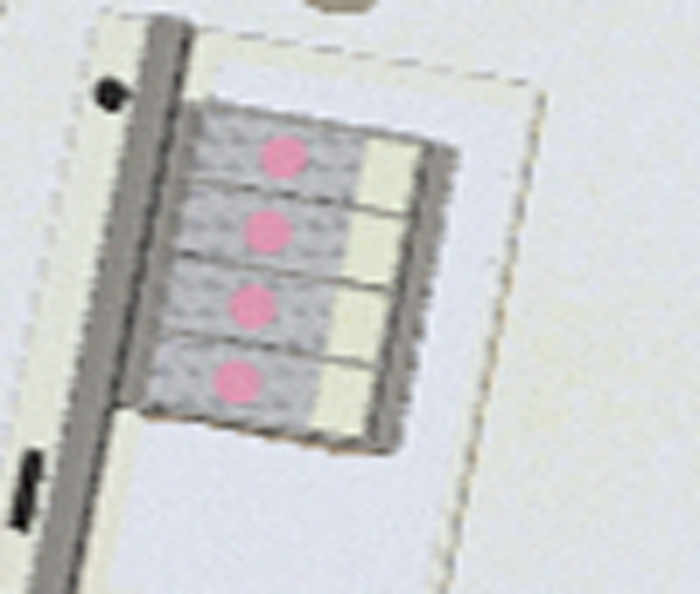

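View pics/v32.png

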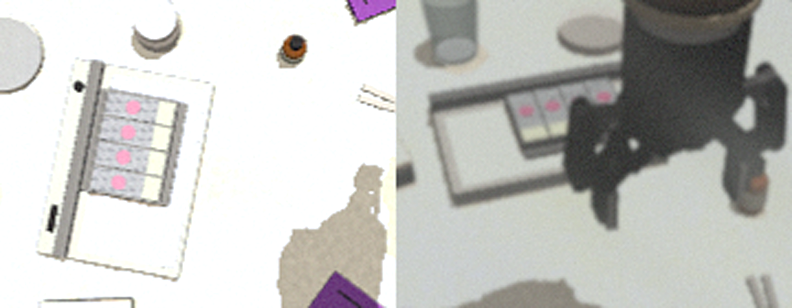

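```bash
python3 - <<'E'
from h import *
a=load('t32');C=np.array([.5937,.0959])
P=plane(a,[(210+x/7-.43,165+y/6.6-.43) for x,y in[(455,148),(397,452),(118,403),(195,100)]],.024)
for q in P: print((q[:2]-C)@N[:2],(q[:2]-C)@-T[:2])
d=cv2.absdiff(load('t0' if 0 else 'top0')['image'],a['image']).max(2); ys,xs=np.where(cv2.medianBlur(d,3)>40); 
print([ (x0,int(((xs>=x0)&(xs<x0+40)).sum())) for x0 in range(60,520,40)])
for nm,(x,y) in dict(oil=(323,162),jar=(261,152),beaker=(168,229),box=(230,295),dish=(192,165),forceps=(376,190)).items():
    w=25; print(nm,int((cv2.medianBlur(d,3)[y-w:y+w,x-w:x+w]>40).sum()))
E
```

```text
-0.052496715164832904 -0.08220292300576246
-0.053658763028248194 0.03210567355853871
0.044985774824109606 0.03223275306072677
0.040521678598919406 -0.08328630635212655
[(60, 0), (100, 0), (140, 0), (180, 0), (220, 168), (260, 477), (300, 6003), (340, 1583), (380, 4026), (420, 9545), (460, 8481), (500, 2250)]
oil 0
jar 0
beaker 0
box 0
dish 0
forceps 586
```

View pics/t32.png

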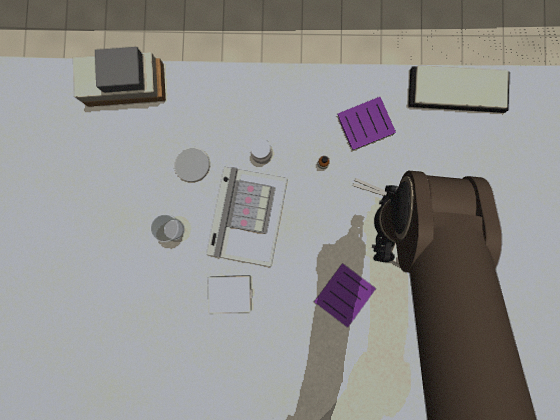

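The tray sits against the fence at px (225–270, 180–232), slides up. The forceps' visible end is where it was, with the rest hidden by the arm. The hand is clear in the air, so I'm handing in.

```bash
python3 -c "
from workcell import r
print(r.sense()['ft_force']); print(r.sign_off())"
```

```text
[0.17230769 0.73121671 0.22573981]
the job is handed in; nothing more can be done
None
```

I flipped the tray onto the pad, slides up, pushed it against the rear fence, drew the hand clear and handed the job in at about 34 s. No verdict was reported.

**How it went**
- **First pass:** it skimmed over the tray, because the open fingertips stand 13 mm behind the TCP.
- **First tipping try:** I dropped it at about 36° because I misread the side view. The tray fell flat again and stayed square.
- **Second try:** starting with the tips 1 mm above the bench, it tipped and flipped. Measured forces stayed below about 20 N on the tray.
- **Touching the bench:** finding the bench height put a reading of about 32 N on the fingertips.

**Last checks**
- **Seating:** the tray's leading edge lies against the fence. Its near edge is at pad x ≈ −53 mm; flush is −55 mm, and calibration error is about 2 mm.
- **Squareness:** the near edge is within about 1° of square. One fence-side corner read 4 mm short (40.5 against 45 mm). I put that down to picking the corner at the dark fence line, because the push had stopped solidly at the fence at 5–7 N.
- **Sideways position:** centre at pad y ≈ −25 mm, wholly on the pad.
- **Bystanders:** the oil, jar, beaker, slide box and dish showed no change in the top view. The forceps were partly hidden by the arm and the rack fully hidden, so I could not check those two completely; the fingers never went near the rack at its height.

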